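Pry out the router insert and stand the insert plates on edge

ROBOT

A 6-joint arm with a two-finger parallel gripper is mounted at the origin on the work surface. World frame = base frame: x ahead of the robot, y to its left, z up, the work surface at z = 0. Lengths are in m, angles in rad, forces in N, time in s.
With the tool pointing down it reaches from about 0.35 to 0.85 m from the base axis. Payload 8.1 kg.
Tool frame: the origin (TCP) lies on the centre line of the jaws, within the pads' length; the fingertips stand robot.tips_ahead ahead of it and the grasp point (between the pads) lies 8 mm behind it (robot.tips_ahead is the distance from the TCP to the fingertips, in m); z points along the fingers, y is the direction in which the jaws open and shut (so a half turn about z gives the same grasp; the last joint's range is limited). The gripper opens to 93 mm and grips with 3 to 60 N. Pads are 15 mm wide; open, the fingers measure 128 mm over their backs; the gripper's body (75 mm by 188 mm) begins 65 mm behind the grasp point.
Start: joints at [1.162, 0.13, 1.488, -0, 1.523, -0.085], TCP at [0.191, 0.569, 0.23] pointing down, gripper open.
Joint ranges: [-2.96, 2.96], [-0.89, 2.26], [0.02, 2.5], [-1.34, 4.48], [0, 2.73], [-2.66, 2.66]. Speed limits (rad/s): [2.39, 2.39, 2.79, 3.14, 3.14, 3.14].

INTERFACE

Orientations are given as a rotation vector (axis times angle).
In Python, from plant import monitor, eyes, job, robot gives the robot as it stands.
- The arm moves only by the tool servo_tool, never from a script. Its argument "plan" is a list that holds one entry, the list of rows, each a list of 7 numbers: the closure, from -1 (fully open) to 1 (shut), so that 0 is half open, then the shift along the world's x, y, z in mm, then the turn, a rotation vector about the world's x, y, z in rad. In form: [[[hand, dx, dy, dz, ax, ay, az], ...]]. A call has 1 to 12 rows; each row shifts and turns the commanded pose from where the row before left it; what a row does not reach is not made up. A row lasts 1/10 s, in which the tool goes at most 50 mm and 8.59 degrees, less where a joint would pass 70% of its speed; a pose out of reach is approached as far as the arm can. A call with a gripper value outside its range is refused whole. The fingers move at their own pace and stop on an object; "force" is the grip in N (left out, the last holds). Time passes only in rows, so rows that do not move let the fingers close. It gives the time, the measured TCP pose, the force and the opening at its end, in the units of the state.
- monitor.read_state(): the state, without advancing time (a new reading comes with each control period).
- eyes.read_camera(name): name is "scene" or "top" or "wrist"; returns the picture (480x640x3 uint8, red, green, blue); there is no depth.
- eyes.camera_info(name): a dict with "mtx" (3x3 intrinsics, pixels), "R" (3x3) and "t" (3): a world point X has camera coordinates R X + t. Camera axes: x right, y down, z forward; pixel columns grow to the right and rows downward; lengths in m; the calibration is good to about 2 mm. A picture is of the moment at which its call begins: read the wrist's pose just before it. camera_info takes no time and is no camera call; for the wrist camera it gives the pose at the moment of the call.
- job.close_job(): hands the job in, once; it reports no verdict.
The state is a dict: "t": time; "q": joint angles; "dq": joint speeds; "joint_torque": joint torques, N m; "tool_pos": TCP position; "orientation": TCP orientation; "force": force on the tool from outside, world axes, zero at the start; "wrist_torque": the same for the moment, N m; "opening": finger opening in m.
Only numpy, scipy, OpenCV 4.12 (cv2) and the standard library are available. Lean on these libraries where they do the work, as an engineer would, in place of code of your own. Each camera call takes 0.05 s, during which the arm holds its last target. There are 200 camera calls.

TASK

Change-over of the router table: pry the snapped-in insert plate up out of the router top by levering the flat pry bar in its notch, and lay the bar back on its cork pad, lengthwise along it. Then stand that plate and every spare insert plate lying on the bench upright on its thin edge on the rubber mat, each standing free and not leaning, and leave the glue jar, the drill battery and the wood offcut alone.

Things in the scene. Friction and masses are not known exactly. Their poses are not given: they have to be found in the camera images.
- router_top: router table top fixed on the bench, grey, 190 (x) by 200 mm (y), upper face 55 mm above the bench. Origin: centre of its underside; its -x edge, on the side away from the robot, is the notch side. A recess 112 by 66 mm in its middle holds plate0, bottom at 37 mm. Steel noses on the recess's long walls, 41 mm towards -x from the centre, catch the steps of the plate's notch end; its other end just rests
- notch (a point): fulcrum: inner upper edge of a 6 mm rib, level with the upper face, 34 mm out (-x of router_top) from the seated plate's end; the rib's outer face is the -x edge of the top. Between rib and plate runs a channel 30 mm wide (y), 25 mm deep, that goes on under the plate's lip (plate end cut away below: 28 mm wide, 12 mm in, 11 mm high)
- lip (a point): middle of the upper edge of plate0's notch end, flush (55 mm up) while snapped in. The lip is 7 mm thick: slope the bar about 25 degrees down over the rib, tip 8 mm past the plate's end, then push the handle down to 14 degrees below level. About 10 N at the lip pops it; the noses then spring under it and prop that end 17 mm proud, sloping 9 degrees, to be gripped by its sides
- plate0: snapped into the router top, face flush, notch end to the -x side of the top: plywood insert plate 110 (x) by 64 (y) by 18 mm (z), 90 g; origin: centre of underside. Notch end = -x end: over its last 28 mm the upper 13 mm are only 52 mm wide (stepped sides, lower 5 mm stay 64). Round black bit hole on the +x side. Stands steadily on either short end
- plate1: spare, may be absent, lying loose, face up: plywood insert plate 110 (x) by 64 (y) by 18 mm (z), 90 g; origin: centre of underside. Notch end = -x end: over its last 28 mm the upper 13 mm are only 52 mm wide (stepped sides, lower 5 mm stay 64). Round black bit hole on the +x side. Stands steadily on either short end
- plate2: spare, may be absent, lying loose, face up: plywood insert plate 110 (x) by 64 (y) by 18 mm (z), 90 g; origin: centre of underside. Notch end = -x end: over its last 28 mm the upper 13 mm are only 52 mm wide (stepped sides, lower 5 mm stay 64). Round black bit hole on the +x side. Stands steadily on either short end
- plate3: spare, may be absent, lying loose, face up: plywood insert plate 110 (x) by 64 (y) by 18 mm (z), 90 g; origin: centre of underside. Notch end = -x end: over its last 28 mm the upper 13 mm are only 52 mm wide (stepped sides, lower 5 mm stay 64). Round black bit hole on the +x side. Stands steadily on either short end
- bar: flat pry bar, 180 mm long, 200 g, lying on the cork pad: black handle 100 mm long, 32 mm wide (y), 22 mm high (z), then a flat steel blade 80 mm long, 20 mm wide, 4 mm thick, level with the underside of the handle. Origin under the middle of the handle; x points to the blade tip, 130 mm away; z up as it lies
- bar_tip (a point): end of the bar's blade, middle of its 4 mm thickness
- pad: cork pad, 220 mm (x) by 80 mm (y), 4 mm thick, fixed; origin at the centre of its underside; the bar lies along its x
- mat: black rubber mat, 260 mm (x) by 160 mm (y), 3 mm thick, fixed on the bench; origin at the centre of its underside. The plates are to stand here
- glue: bystander: glue jar, 68 mm across, 75 mm tall; origin at the centre of its foot
- battery: bystander: black drill battery pack 110 by 70 by 63 mm; origin at the centre of its underside
- offcut: bystander: wood offcut 120 by 70 by 45 mm; origin at the centre of its underside
There are look-alikes about, which are no part of the job. There is more than one size of the bar; the job needs the larger.

How it is judged:
By the outcome, as a careful person would: the job done as asked, in the order asked, and still so for the second after the job is handed in, with the robot touching nothing.
Of plate1, plate2, plate3 only 2 to 3 are there at a start; the rules pass over those that are not, and their reading is None.
At some moment in a run one of bar, plate3 may be knocked a few centimetres aside while the robot is not near it.
It also fails if it takes over 210 s, if anything falls off the work surface, if the arm or the gripper's body presses on something with over 40 N, if the wrist force passes 120 N, or if a joint passes its speed limit or range.

## Working session

There is one attempt and no reset: what is moved stays moved. The work goes in short steps, Python scripts to look and compute and a tool call to move; the robot and the scene stay as the last step left them, time stands still between calls to the robot, and variables do not carry over. Pictures are saved under pics/ and viewed, about 12 in all and at most 16, crops included, and the job is handed in when it is done.

Besides the shell and the picture viewer there is one more tool, called after "Call:" as name(argument=value, ...) on one line, values as JSON. servo_tool: Moves the arm, as the interface text tells. Its arguments: {"type":"object","properties":{"plan":{"type":"array"},"force":{"type":"number"}},"required":["plan"]}

```bash
ls; mkdir -p pics
python3 - <<'E'
from plant import monitor, eyes, job, robot
import cv2
print(monitor.read_state()); print(robot.tips_ahead)
for n in ("scene","top"):
    im=eyes.read_camera(n); cv2.imwrite(f"pics/{n}0.png",im[:,:,::-1]); i=eyes.camera_info(n); print(n,i)
E
```

```text
pics
{'t': 0.0, 'q': array([ 1.16159873e+00,  1.31125860e-01,  1.48928868e+00,  2.78581832e-05,
        1.52300767e+00, -8.54099851e-02]), 'dq': array([-0.00205403, -0.00058374, -0.00022983, -0.00072622, -0.00037641,
       -0.00140273]), 'joint_torque': array([ 6.77250900e-04, -5.59826195e+01, -4.91769004e+01,  7.73149822e-02,
        3.48466937e-02, -1.40965631e-04]), 'tool_pos': array([0.1906488 , 0.56831938, 0.22860337]), 'orientation': array([-5.06310946e-01, -3.10004236e+00,  2.77531361e-03]), 'force': array([-0.36744562, -0.41894719,  0.6583457 ]), 'wrist_torque': array([ 0.02954936, -0.03498244,  0.02945232]), 'opening': 0.09342037454931902}
0.011
scene {'mtx': array([[551.33492351,   0.        , 319.79018585],
       [  0.        , 551.33492351, 241.00992108],
       [  0.        ,   0.        ,   1.        ]]), 'R': array([[-0.29725686,  0.95478999, -0.00379947],
       [ 0.70281288,  0.21611124, -0.67775364],
       [-0.64629128, -0.20413723, -0.73527925]]), 't': array([ 0.22545628, -0.39947945,  1.73595212])}
top {'mtx': array([[620.75986297,   0.        , 320.9951011 ],
       [  0.        , 620.75986297, 253.05309607],
       [  0.        ,   0.        ,   1.        ]]), 'R': array([[ 0.0639446 , -0.99794461,  0.00420024],
       [-0.97472216, -0.06335834, -0.21424853],
       [ 0.21407429,  0.00960597, -0.97677015]]), 't': array([-0.06825832,  0.62786581,  1.36965508])}
```

View pics/scene0.png

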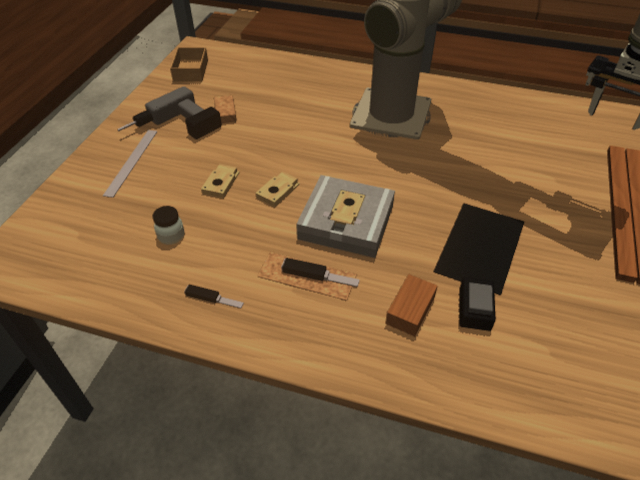

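View pics/top0.png

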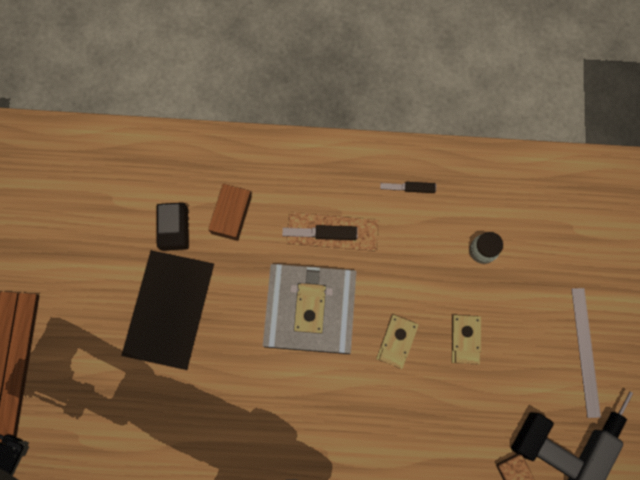

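The top view shows the router at (310,308), the large bar on its pad at (320,232), a small look-alike bar at (408,187), two spare plates at (398,340) and (467,338), and the mat at (168,309). The scene view shows the same.

```bash
cat > h.py <<'E'
from plant import monitor, eyes, job, robot
import cv2, numpy as np
from scipy.spatial.transform import Rotation as Ro
def ray(info,uv,z):
    d=info["R"].T@np.linalg.solve(info["mtx"],[uv[0],uv[1],1.]); c=-info["R"].T@info["t"]
    return (c+d*(z-c[2])/d[2])
def proj(info,X):
    p=info["mtx"]@(info["R"]@np.array(X)+info["t"]); return p[:2]/p[2]
def rects(info,mask,z,amin,amax):
    "min-area rects of blobs, on plane z: centre, sizes, long-axis angle (deg)"
    out=[]
    for c in cv2.findContours(mask.astype(np.uint8),cv2.RETR_EXTERNAL,cv2.CHAIN_APPROX_NONE)[0]:
        a=cv2.contourArea(c)
        if amin<a<amax:
            P=np.array([ray(info,q[0],z)[:2]*1000 for q in c],np.float32)
            r=cv2.minAreaRect(P); b=cv2.boxPoints(r); e=b[1]-b[0],b[2]-b[1]
            l=max(e,key=np.linalg.norm); ang=np.degrees(np.arctan2(l[1],l[0]))
            out.append((c[:,0].mean(0).round(),np.round(r[0],1),np.round(sorted(r[1]),1),round(float((ang+90)%180-90),1)))
    return out
def snap(n,f):
    i=eyes.camera_info(n); im=eyes.read_camera(n)[:,:,::-1].copy(); cv2.imwrite("pics/"+f,im); return i,im
E
python3 - <<'E'
from h import *
print([a for a in dir(robot) if a[0]!='_'])
i=eyes.camera_info("top"); im=cv2.imread("pics/top0.png"); h=cv2.cvtColor(im,cv2.COLOR_BGR2HSV)
for p in [(398,350),(310,290),(168,309),(335,232),(298,232),(290,220),(285,330),(240,330),(170,220)]: print(p,h[p[1],p[0]])
H,S,V=cv2.split(h)
roi=np.zeros_like(H,bool); roi[160:400,110:520]=1
for nm,m,z in (("plate",(H>18)&(H<32)&(S>90)&(V>130)&roi,.018),("black",(V<45)&roi,.003),("grey",(S<45)&(V>90)&roi,.055)):
    print(nm); m=cv2.morphologyEx(m.astype(np.uint8),cv2.MORPH_OPEN,np.ones((3,3)))
    for r in rects(i,m,z,80,20000): print(r)
E
```

```text
['IKError', 'tips_ahead']
(398, 350) [ 21 115 151]
(310, 290) [ 22 108 153]
(168, 309) [13 85 27]
(335, 232) [14 91 42]
(298, 232) [ 10  42 147]
(290, 220) [ 13 144 140]
(285, 330) [ 16  39 123]
(240, 330) [ 15 137 141]
(170, 220) [14 40 83]
plate
(array([457., 332.]), array([ 474.3, -357.5]), array([16.4, 56.7]), 1.0)
(array([398., 340.]), array([ 444.8, -218.8]), array([ 62.9, 108.7]), -18.1)
(array([470., 340.]), array([ 461.9, -383.1]), array([ 55.2, 106.4]), -2.0)
(array([310., 309.]), array([507.8,  -9.1]), array([ 63.9, 109. ]), -1.0)
black
(array([168., 310.]), array([486.6, 327.4]), array([156. , 256.1]), -8.4)
(array([489., 244.]), array([ 693.2, -433.9]), array([57.5, 59.2]), -86.3)
(array([335., 232.]), array([699.5, -59. ]), array([29.4, 91.3]), -88.5)
(array([177., 230.]), array([689.2, 340.7]), array([ 73. , 115.8]), 6.3)
(array([420., 187.]), array([ 828.7, -260.5]), array([20.8, 67.7]), -86.3)
grey
(array([310., 305.]), array([504.8, -10.2]), array([190.6, 193.9]), 88.9)
(array([299., 232.]), array([681.2,  27.4]), array([13.5, 71.4]), -89.4)
```

Call:
servo_tool(plan=[[[-1, 30, -38, 0, 0, 0, -0.1], [-1, 30, -38, 0, 0, 0, -0.1], [-1, 30, -38, 0, 0, 0, -0.1], [-1, 30, -38, 0, 0, 0, -0.1], [-1, 30, -38, 0, 0, 0, -0.1], [-1, 30, -38, 0, 0, 0, -0.1], [-1, 30, -38, 0, 0, 0, -0.1], [-1, 30, -38, 0, 0, 0, -0.1], [-1, 30, -38, 0, 0, 0, -0.1], [-1, 30, -38, 0, 0, 0, -0.1], [-1, 30, -38, 0, 0, 0, -0.1], [-1, 30, -38, 0, 0, 0, -0.1]]], force=50)

```text
t: 1.3
tool_pos: [0.5516, 0.111, 0.2293]
orientation: [-2.173, -2.268, 0.0]
force: [0.3, 1.0, 0.3]
opening: 0.0929
```

Call:
servo_tool(plan=[[[-1, 30, -38, 0, 0, 0, 0], [-1, 30, -38, 0, 0, 0, 0], [-1, 30, -38, 0, 0, 0, 0], [-1, 30, -38, 0, 0, 0, 0], [-1, 20, -15, 0, 0, 0, 0], [-1, 0, 0, 0, 0, 0, 0], [-1, 0, 0, 0, 0, 0, 0]]])

```text
t: 2.0
tool_pos: [0.6905, -0.0543, 0.2284]
orientation: [-2.168, -2.271, 0.001]
force: [-0.1, 0.7, -0.9]
opening: 0.0932
```

```bash
cat >> h.py <<'E'
def st():
    s=monitor.read_state(); Rm=Ro.from_rotvec(s["orientation"]).as_matrix()
    print("t",round(s["t"],2),"pos",np.round(s["tool_pos"]*1000,1),"yawY",np.round(np.degrees(np.arctan2(Rm[1,1],Rm[0,1])),1),"z",np.round(Rm[:,2],3),"q",np.round(s["q"],2),"F",np.round(s["force"],1),"M",np.round(s["wrist_torque"],2),"op",round(s["opening"]*1000,1))
    return s,Rm
E
python3 - <<'E'
from h import *
st(); i,im=snap("wrist","w1.png"); print(i["mtx"][0,0],-i["R"].T@i["t"],i["R"])
E
```

```text
t 2.0 pos [690.5 -54.3 228.4] yawY 2.6 z [-0.002  0.001 -1.   ] q [-0.15  0.38  1.19  0.    1.57 -0.2 ] F [-0.1  0.7 -0.9] M [-0.13  0.07 -0.04] op 93.2
331.20535169397317 [0.68698465 0.01646061 0.38270981] [[ 0.99898561  0.04497396 -0.00225874]
 [ 0.04401767 -0.96470452  0.25962982]
 [ 0.00949756 -0.25946588 -0.96570557]]
```

View pics/w1.png

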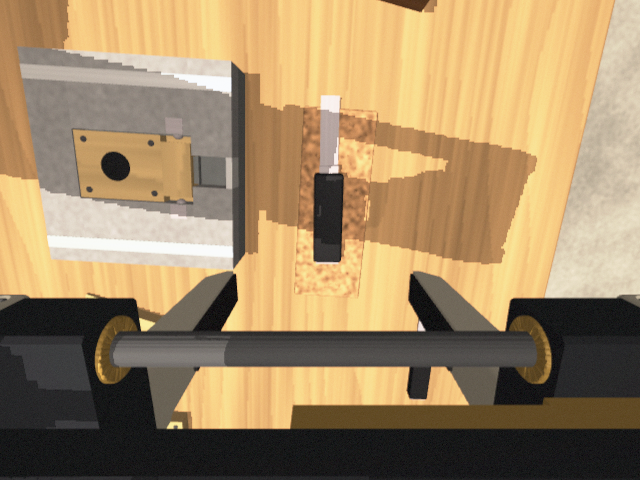

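The wrist view shows the big bar: handle from (315,174) to (341,262), blade tip at (330,96). Plate0's notch end is at px x≈191, the rib is at px 226–238 around y 172, and the pad runs from (303,108) to (358,296).

Run:
```python
from h import *
im=cv2.imread("pics/w1.png")
i=eyes.camera_info("wrist"); 
h=cv2.cvtColor(im,cv2.COLOR_BGR2HSV);H,S,V=cv2.split(h)
roi=np.zeros_like(H,bool); roi[150:270,290:360]=1
for r in rects(i,(V<75)&roi,.026,300,9000): print("handle",r)
roi[:]=0; roi[80:170,300:360]=1
for r in rects(i,(S<50)&(V>150)&roi,.008,200,9000): print("blade",r)
for n,p,z in (("tip",(330,96),.008),("lipA",(191,137),.055),("lipB",(191,203),.055),("nearA",(73,129),.055),("nearB",(80,197),.055),("ribin",(226,172),.055),("ribout",(239,172),.055),("chA",(200,156),.055),("chB",(200,187),.055),("top far l",(231,62),.055),("top far r",(233,268),.055),("near l",(19,47),.055),("near r",(48,248),.055),
 ("pad",(303,108),.004),("pad",(378,111),.004),("pad",(295,294),.004),("pad",(358,296),.004)):
    print(n,np.round(ray(i,p,z)*1000,1))
c=np.hstack([cv2.resize(im[110:220,160:260],(800,880)[:2] if 0 else (545,600),interpolation=cv2.INTER_CUBIC)]); cv2.imwrite("pics/w1c.png",c)
```

```text
handle (array([328., 217.]), array([695.3, -56.5]), array([30.9, 98.5]), -87.8)
blade (array([329., 132.]), array([692.2,  34. ]), array([19.6, 76.5]), -88.3)
tip [691.2  71.2   8. ]
lipA [560.7  22.4  55. ]
lipB [557.1 -40.9  55. ]
nearA [449.8  24.5  55. ]
nearB [447.1 -40.   55. ]
ribin [592.9  -8.8  55. ]
ribout [605.6  -8.2  55. ]
chA [568.4   5.2  55. ]
chB [566.9 -24.6  55. ]
top far l [600.3  88.7  55. ]
top far r [ 597.3 -108.    55. ]
near l [412.1  92.2  55. ]
near r [406.3 -94.9  55. ]
pad [662.9  58.6   4. ]
pad [743.5  59.2   4. ]
pad [ 659.6 -158.3    4. ]
pad [ 738.  -157.3    4. ]
```

View pics/w1c.png

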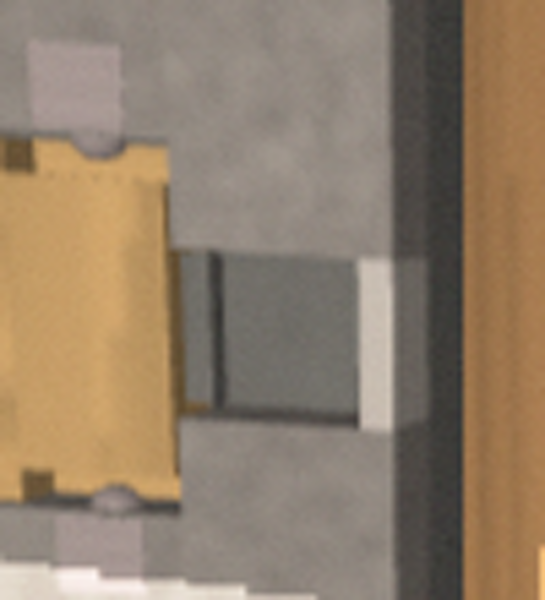

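Call:
servo_tool(plan=[[[-1, 5, -2, -40, 0, 0, 0], [-1, 0, 0, -45, 0, 0, 0], [-1, 0, 0, -45, 0, 0, 0], [-1, 0, 0, -40, 0, 0, 0], [-1, 0, 0, -25, 0, 0, 0], [-1, 0, 0, -15, 0, 0, 0], [-1, 0, 0, 0, 0, 0, 0], [1, 0, 0, 0, 0, 0, 0], [1, 0, 0, 0, 0, 0, 0], [1, 0, 0, 0, 0, 0, 0], [1, 0, 0, 0, 0, 0, 0], [1, 0, 0, 0, 0, 0, 0]]], force=60)

```text
t: 3.25
tool_pos: [0.6962, -0.0563, 0.0203]
orientation: [2.168, 2.272, 0.001]
force: [0.8, 0.3, 0.7]
opening: 0.0574
```

Call:
servo_tool(plan=[[[1, 0, 0, 0, 0, 0, 0], [1, 0, 0, 0, 0, 0, 0], [1, 0, 0, 0, 0, 0, 0]]])

```text
t: 3.55
tool_pos: [0.6958, -0.0562, 0.0195]
orientation: [-2.169, -2.273, 0.0]
force: [0.3, -0.8, 0.4]
opening: 0.0334
```

```bash
python3 -c "
from h import *
st()"
```

```text
t 3.55 pos [695.8 -56.2  19.5] yawY 2.7 z [-0.  0. -1.] q [-0.15  0.56  1.35 -0.    1.23 -0.2 ] F [ 0.3 -0.8  0.4] M [-0.11  0.08 -0.01] op 33.4
```

Call:
servo_tool(plan=[[[1, 0, 0, 0, 0, 0, 0], [1, 0, 0, 0, 0, 0, 0], [1, 0, 0, 0, 0, 0, 0], [1, 0, 0, 20, 0, 0, 0], [1, 0, 0, 40, 0, 0, 0], [1, 0, 0, 40, 0, 0, 0], [1, 0, 0, 30, 0, 0, 0], [1, 3, 5, 0, 0, 0, 0.125], [1, 3, 8, 0, 0, 0, 0.125], [1, 3, 8, 0, 0, 0, 0.125], [1, 3, 8, 0, 0, 0, 0.125], [1, 3, 8, 0, 0, 0, 0.125]]])

```text
t: 4.75
tool_pos: [0.7106, -0.0188, 0.149]
orientation: [-1.357, -2.832, 0.001]
force: [-0.2, 0.1, -2.6]
opening: 0.0314
```

Call:
servo_tool(plan=[[[1, 3, 8, 0, 0, 0, 0.125], [1, 3, 0, 0, 0, 0, 0.125], [1, 0, 0, 0, 0, 0, 0.125], [1, 0, 0, 0, 0, 0, 0.125], [1, 0, 0, 0, 0, 0, 0.125], [1, 0, 0, 0, 0, 0, 0.125], [1, 0, 0, 0, 0, 0, 0.125], [1, 0, 0, 0, 0, 0, 0.025], [1, 0, 0, 0, 0, 0, 0], [1, 0, 0, 0, 0, 0, 0]]])

```text
t: 5.75
tool_pos: [0.7168, -0.0111, 0.1494]
orientation: [-0.003, -3.141, -0.0]
force: [0.2, 0.4, -1.5]
opening: 0.0317
```

Call:
servo_tool(plan=[[[1, 0, 0, -2, 0, -0.0872, 0], [1, 0, 0, -2, 0, -0.0872, 0], [1, 0, 0, -2, 0, -0.0872, 0], [1, 0, 0, -2, 0, -0.0872, 0], [1, 0, 0, -2, 0, -0.0872, 0], [1, 0, 0, 0, 0, 0, 0], [1, 0, 0, 0, 0, 0, 0]]])

```text
t: 6.45
tool_pos: [0.7163, -0.0112, 0.1396]
orientation: [0.0, 2.708, 0.0]
force: [0.2, 0.3, -0.8]
opening: 0.0314
```

```bash
python3 -c "
from h import *
s,R=st(); print(R.round(3)); i,im=snap('wrist','w2.png'); np.save('w2.npy',i,allow_pickle=True)"
```

```text
t 6.45 pos [716.3 -11.2 139.6] yawY 90.0 z [ 0.42   0.    -0.908] q [-0.11  0.12  1.73  0.06  0.86 -1.71] F [ 0.2  0.3 -0.8] M [-0.02  0.3  -0.01] op 31.4
[[-0.908  0.     0.42 ]
 [ 0.     1.     0.   ]
 [-0.42   0.    -0.908]]
```

View pics/w2.png

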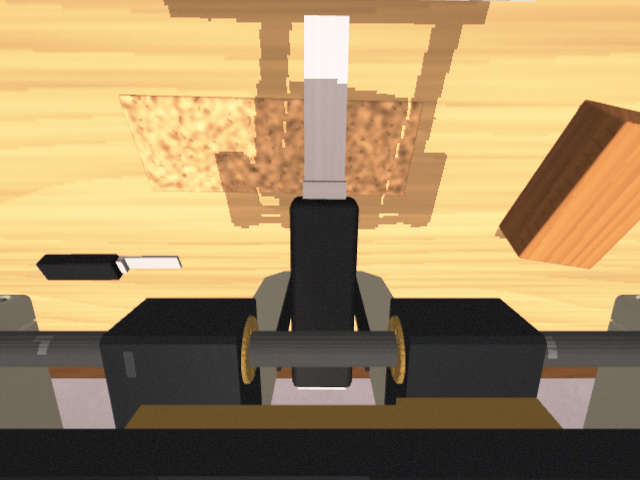

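```bash
python3 -c "
from h import *
i=np.load('w2.npy',allow_pickle=True).item()
print(proj(i,[.6031,-.0095,.0746]))
im=cv2.imread('pics/w2.png'); print(im[8:24,327].tolist())"
```

```text
[328.84880664  13.98122212]
[[80, 122, 166], [81, 122, 164], [80, 120, 161], [82, 124, 164], [82, 122, 166], [80, 124, 168], [85, 128, 173], [171, 192, 225], [234, 239, 250], [243, 246, 252], [244, 246, 252], [244, 246, 252], [244, 246, 252], [243, 246, 252], [244, 247, 252], [244, 247, 252]]
```

Call:
servo_tool(plan=[[[1, 0, 0, -8, 0, 0, 0], [1, 0, 0, 0, 0, 0, 0], [1, -10, 0, -4.6, 0, 0, 0], [1, -11, 0, -5.1, 0, 0, 0], [1, -11, 0, -5.1, 0, 0, 0], [1, -11, 0, -5.1, 0, 0, 0], [1, 0, 0, 0, 0, 0, 0]]])

```text
t: 7.2
tool_pos: [0.6727, -0.011, 0.1103]
orientation: [-0.001, 2.709, 0.0]
force: [-0.6, -0.8, -2.6]
opening: 0.0315
```

Call:
servo_tool(plan=[[[1, -4, 0, -1.9, 0, 0, 0], [1, -4, 0, -1.9, 0, 0, 0], [1, -3, 0, -1.4, 0, 0, 0], [1, 0, 0, 0, 0, 0, 0], [1, 0, 0, 0, 0, 0, 0]]])

```text
t: 7.7
tool_pos: [0.663, -0.0112, 0.1067]
orientation: [-0.002, 2.705, -0.0]
force: [1.0, 0.2, -1.9]
opening: 0.0313
```

Run:
```python
from h import *
st(); i,im=snap('scene','s2.png'); cv2.imwrite('pics/s2c.png',cv2.resize(im[150:310,250:450],(800,640),interpolation=cv2.INTER_CUBIC)[:600])
a=np.radians(np.array([25,20,15,10,5,0,-5,-10,-14,-15.5])); L=46.3
p=np.array([((130-L)*np.cos(x)-15.5*np.sin(x), (130-L)*np.sin(x)+15.5*np.cos(x)) for x in a]); print(p.round(1)); print(np.diff(p,axis=0).round(1).tolist())
```

```text
t 7.7 pos [663.  -11.2 106.7] yawY 90.1 z [ 0.422 -0.    -0.906] q [-0.12  0.02  1.9   0.07  0.79 -1.74] F [ 1.   0.2 -1.9] M [ 0.07  0.3  -0.04] op 31.3
[[69.3 49.4]
 [73.4 43.2]
 [76.8 36.6]
 [79.7 29.8]
 [82.  22.7]
 [83.7 15.5]
 [84.7  8.1]
 [85.1  0.7]
 [85.  -5.2]
 [84.8 -7.4]]
[[4.0, -6.2], [3.5, -6.6], [2.9, -6.8], [2.3, -7.1], [1.7, -7.2], [1.0, -7.4], [0.4, -7.4], [-0.2, -5.9], [-0.2, -2.2]]
```

View pics/s2c.png

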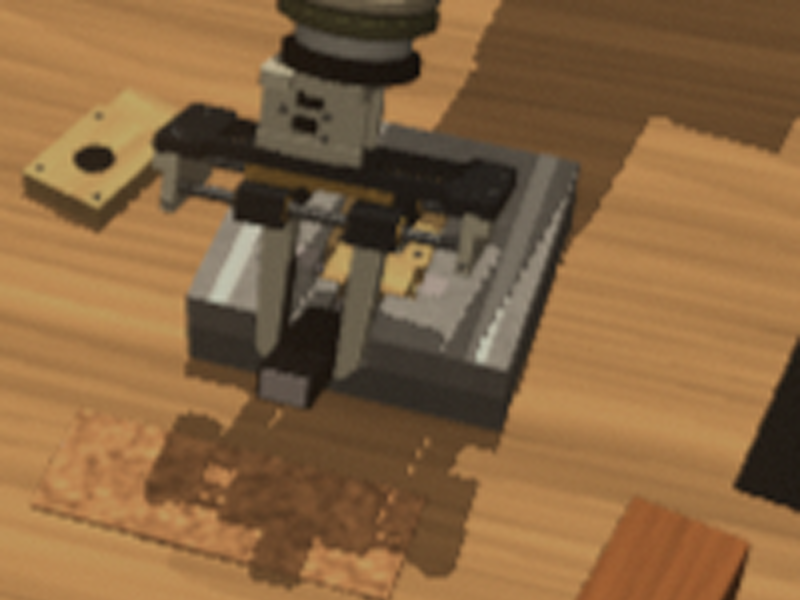

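Call:
servo_tool(plan=[[[1, -1.5, 0, -1, 0, 0, 0], [1, 2, 0, -3.1, 0, 0.0436, 0], [1, 2, 0, -3.1, 0, 0.0436, 0], [1, 3.5, 0, -6.6, 0, 0.0873, 0], [1, 2.9, 0, -6.8, 0, 0.0873, 0], [1, 2.3, 0, -7.1, 0, 0.0873, 0], [1, 1.7, 0, -7.2, 0, 0.0873, 0], [1, 0, 0, 0, 0, 0, 0], [1, 0, 0, 0, 0, 0, 0]]])

```text
t: 8.65
tool_pos: [0.6762, -0.0111, 0.0711]
orientation: [-0.002, 3.141, 0.0]
force: [-0.5, -0.7, -2.8]
opening: 0.0314
```

```bash
python3 -c "
from h import *
st()"
```

```text
t 8.65 pos [676.2 -11.1  71.1] yawY 90.1 z [ 0.001  0.    -1.   ] q [-0.09  0.45  1.41  0.    1.29 -1.66] F [-0.5 -0.7 -2.8] M [ 0.07 -0.05 -0.02] op 31.4
```

Call:
servo_tool(plan=[[[1, 1, 0, -7.4, 0, 0.0873, 0], [1, 0.4, 0, -7.4, 0, 0.0873, 0], [1, -0.2, 0, -6, 0, 0.07, 0], [1, 0, 0, 0, 0, 0, 0], [1, 0, 0, 0, 0, 0, 0]]])

```text
t: 9.15
tool_pos: [0.6775, -0.0111, 0.0516]
orientation: [0.002, -2.9, -0.0]
force: [-0.2, 0.5, -2.0]
opening: 0.0316
```

```bash
python3 -c "
from h import *
st(); i,im=snap('scene','s3.png'); i,im2=snap('wrist','w3.png')
a=cv2.resize(im[170:270,290:400],(440,400),interpolation=cv2.INTER_CUBIC); b=cv2.resize(im2,(360,270)); c=np.zeros((400,800,3),np.uint8); c[:,:440]=a; c[:270,440:]=b; cv2.imwrite('pics/c3.png',c)"
```

```text
t 9.15 pos [677.5 -11.1  51.6] yawY 90.1 z [-0.239  0.    -0.971] q [-0.08  0.71  1.1  -0.02  1.57 -1.65] F [-0.2  0.5 -2. ] M [-0.01 -0.29 -0.02] op 31.6
```

View pics/c3.png

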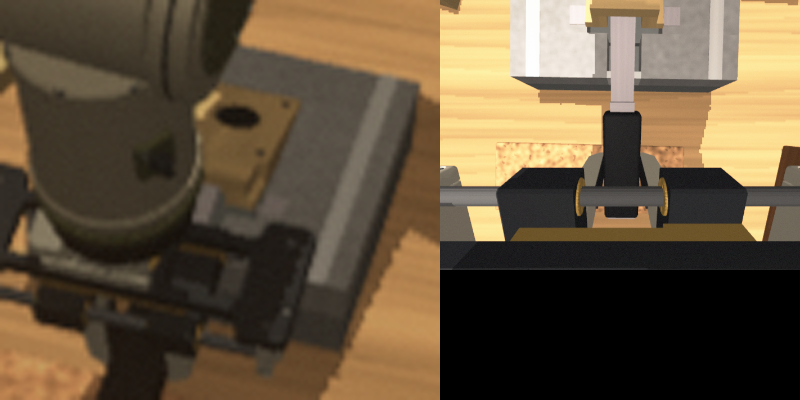

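Call:
servo_tool(plan=[[[1, 0, 0, -3, 0, 0.02, 0], [1, 0, 0, -1.5, 0, 0.02, 0], [1, 0, 0, 0, 0, 0, 0], [1, 0, 0, 4.5, 0, -0.04, 0], [1, 0.2, 0, 6, 0, -0.07, 0], [1, -0.4, 0, 7.4, 0, -0.0873, 0], [1, 20, 0, 0, 0, 0, 0], [1, 30, 0, 0, 0, 0, 0], [1, 15, 0, 20, 0, 0, 0], [1, 0, 0, 40, 0, -0.0873, 0], [1, 0, 0, 40, 0, 0, 0], [1, 0, 0, 0, 0, 0, 0]]])

```text
t: 10.45
tool_pos: [0.7445, -0.0114, 0.1711]
orientation: [-0.002, 3.133, -0.001]
force: [0.8, -0.0, 0.0]
opening: 0.0313
```

```bash
python3 -c "
from h import *
st(); i,im=snap('scene','s4.png'); i,im2=snap('wrist','w4.png'); j,im3=snap('top','t4.png')
a=cv2.resize(im[170:270,290:400],(440,400),interpolation=cv2.INTER_CUBIC); b=cv2.resize(im3[250:370,250:370],(360,360)); c=np.zeros((400,800,3),np.uint8); c[:,:440]=a; c[:360,440:]=b; cv2.imwrite('pics/c4.png',c)"
```

```text
t 10.45 pos [744.5 -11.4 171.1] yawY 90.1 z [ 0.009 -0.001 -1.   ] q [-0.08  0.54  1.09 -0.    1.5  -1.66] F [ 0.8 -0.   0. ] M [ 0.  -0.1  0. ] op 31.3
```

View pics/c4.png

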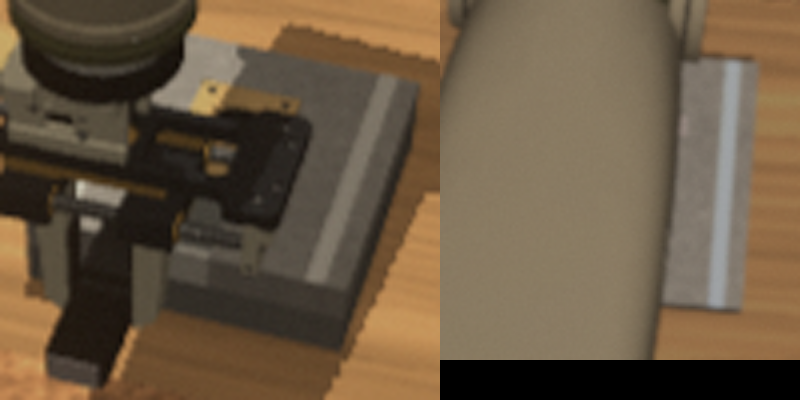

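```bash
python3 -c "
from h import *
i=eyes.camera_info('wrist'); im=cv2.imread('pics/w4.png')
for z in (.055,.072): print(z,[proj(i,[.559-(z-.055)*.15,y,z]).round() for y in (.0167,-.0353)], proj(i,[.45,-.008,.055]).round())
c=im[0:240,200:460]; cv2.imwrite('pics/w4c.png',cv2.resize(c,(650,600),interpolation=cv2.INTER_CUBIC))"
```

```text
0.055 [array([365., -19.]), array([289., -19.])] [ 330. -232.]
0.072 [array([369., -37.]), array([286., -37.])] [ 330. -232.]
```

View pics/w4c.png

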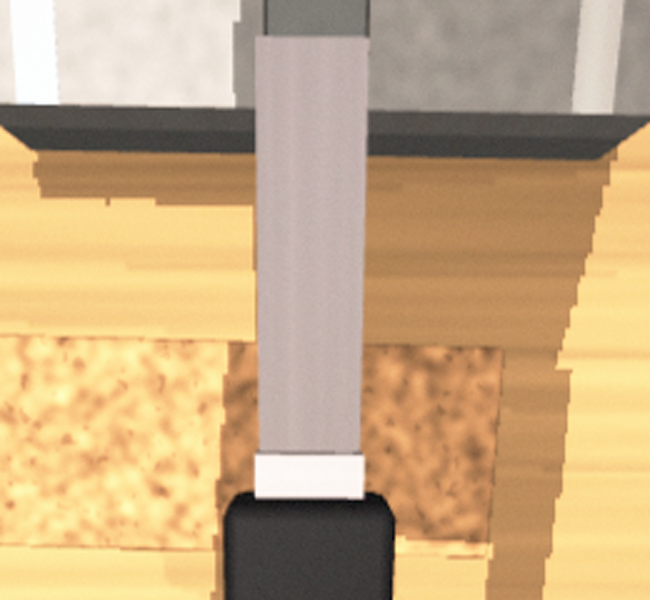

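Call:
servo_tool(plan=[[[1, -4, -7, 5, 0, 0, -0.13], [1, -4, -7, 5, 0, 0, -0.13], [1, -4, -7, 5, 0, 0, -0.13], [1, -4, -7, 5, 0, 0, -0.13], [1, -4, -7, 5, 0, 0, -0.13], [1, -4, -7, 5, 0, 0, -0.13], [1, -4, -7, 5, 0, 0, -0.13], [1, -4, -7, 5, 0, 0, -0.13], [1, -4, -7, 5, 0, 0, -0.13], [1, -4, -7, 5, 0, 0, -0.13], [1, -3.5, -8, 0, 0, 0, -0.13], [1, 0, 0, 0, 0, 0, -0.13]]])

```text
t: 11.8
tool_pos: [0.6972, -0.0902, 0.2122]
orientation: [-2.214, -2.226, 0.003]
force: [0.0, -0.2, -2.6]
opening: 0.0318
```

Call:
servo_tool(plan=[[[1, 0, 0, 0, 0, 0.009, -0.015], [1, 0, 0, 0, 0, 0, 0], [1, 0, 0, 0, 0, 0, 0]]])

```text
t: 12.1
tool_pos: [0.6981, -0.0889, 0.2132]
orientation: [-2.215, -2.216, 0.011]
force: [0.1, 0.2, -2.6]
opening: 0.0313
```

```bash
python3 -c "
from h import *
st(); i,im=snap('wrist','w5.png'); np.save('w5.npy',i,allow_pickle=True)
print(proj(i,[.559,-.009,.055]),proj(i,[.556,-.009,.072]))"
```

```text
t 12.1 pos [698.1 -88.9 213.2] yawY 0.0 z [-0.01   0.001 -1.   ] q [-0.2   0.43  1.16 -0.    1.56 -0.2 ] F [ 0.1  0.2 -2.6] M [-0.13  0.07 -0.  ] op 31.3
[172.10198044 138.86390908] [159.72392872 138.28442574]
```

View pics/w5.png

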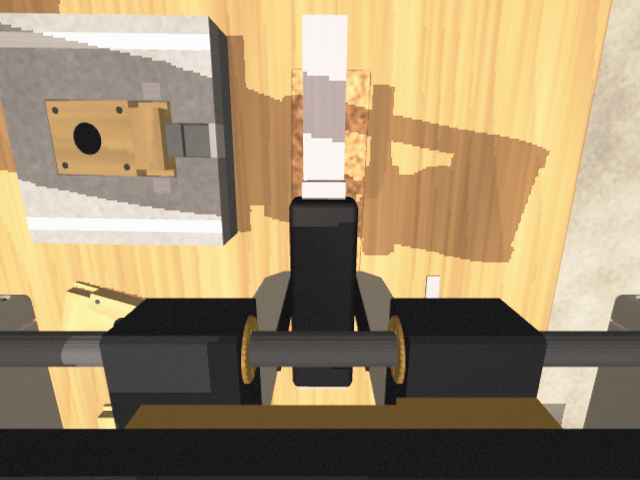

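```bash
python3 -c "
from h import *
im=cv2.imread('pics/w5.png'); cv2.imwrite('pics/w5c.png',cv2.resize(im[70:210,30:240],(800,533),interpolation=cv2.INTER_CUBIC))"
```

```text
(no output)
```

View pics/w5c.png

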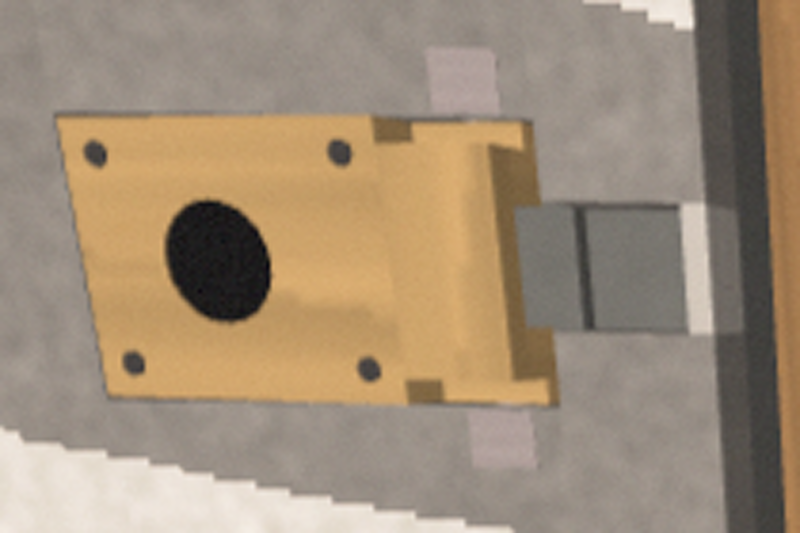

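Plate0 is propped: its end face is now visible, with the top edge near px x≈162 instead of 172. Next I lay the bar back.

Call:
servo_tool(plan=[[[1, 3, -1, -40, 0, -0.01, 0], [1, 0, 0, -45, 0, 0, 0], [1, 0, 0, -45, 0, 0, 0], [1, 0, 0, -30, 0, 0, 0], [1, 0, 0, -15, 0, 0, 0], [1, 0, 0, -10, 0, 0, 0], [1, 0, 0, -5, 0, 0, 0], [1, 0, 0, 0, 0, 0, 0], [1, 0, 0, 0, 0, 0, 0]]])

```text
t: 13.05
tool_pos: [0.7027, -0.0904, 0.0264]
orientation: [2.222, 2.216, 0.004]
force: [0.4, -0.1, -1.7]
opening: 0.0318
```

```bash
python3 -c "
from h import *
st()"
```

```text
t 13.05 pos [702.7 -90.4  26.4] yawY -0.2 z [ 0.004 -0.    -1.   ] q [-0.2   0.57  1.32  0.    1.24 -0.2 ] F [ 0.4 -0.1 -1.7] M [-0.1   0.12 -0.01] op 31.8
```

Call:
servo_tool(plan=[[[1, -1, 0, -4, 0, 0, 0], [1, 0, 0, -2, 0, 0, 0], [1, 0, 0, 0, 0, 0, 0], [0, 0, 0, 0, 0, 0, 0], [-0.3, 0, 0, 0, 0, 0, 0], [-0.5, 0, 0, 0, 0, 0, 0], [-0.5, 0, 0, 0, 0, 0, 0], [-1, 0, 0, 10, 0, 0, 0], [-1, 0, 0, 30, 0, 0, 0], [-1, 0, 0, 45, 0, 0, 0], [-1, 0, 0, 45, 0, 0, 0], [-1, 0, 0, 0, 0, 0, 0]]])

```text
t: 14.25
tool_pos: [0.7051, -0.0911, 0.1591]
orientation: [2.216, 2.209, 0.014]
force: [1.3, -0.6, -0.1]
opening: 0.0922
```

Call:
servo_tool(plan=[[[-1, -15, 7, 0, 0, 0, 0.13], [-1, -15, 7, 0, 0, 0, 0.13], [-1, -15, 7, 0, 0, 0, 0.13], [-1, -15, 7, 0, 0, 0, 0.13], [-1, -15, 7, 0, 0, 0, 0.13], [-1, -15, 7, 0, 0, 0, 0.13], [-1, -15, 7, 0, 0, 0, 0.13], [-1, -15, 7, 0, 0, 0, 0.13], [-1, -15, 7, 0, 0, 0, 0.13], [-1, -15, 7, 0, 0, 0, 0.13], [-1, -15, 7, 0, 0, 0, 0.13], [-1, -11, 5, 0, 0, 0, 0.13]]])

```text
t: 15.45
tool_pos: [0.5237, -0.0078, 0.1489]
orientation: [0.013, 3.141, 0.002]
force: [0.0, -0.1, 0.9]
opening: 0.0934
```

Call:
servo_tool(plan=[[[-1, 0, 0, 0, 0, 0.131, 0], [-1, 0, 0, 0, 0, 0.131, 0], [-1, 0, 0, 0, 0, 0.131, 0], [-1, 0, 0, 0, 0, 0.131, 0], [-1, 0, 0, 0, 0, 0, 0], [-1, 0, 0, 0, 0, 0, 0]]])

```text
t: 16.05
tool_pos: [0.5243, -0.0081, 0.1467]
orientation: [-0.018, -2.616, 0.003]
force: [-0.0, 0.5, 0.4]
opening: 0.0926
```

```bash
python3 -c "
from h import *
st(); i,im=snap('scene','s6.png'); snap('wrist','w6.png'); cv2.imwrite('pics/s6c.png',cv2.resize(im[130:310,170:470],(800,480),interpolation=cv2.INTER_CUBIC))"
```

```text
t 16.05 pos [524.3  -8.1 146.7] yawY 89.3 z [-0.501  0.001 -0.865] q [-0.08  0.5   1.28 -0.04  1.88 -1.64] F [-0.   0.5  0.4] M [ 0.07 -0.21  0.04] op 92.6
```

View pics/s6c.png

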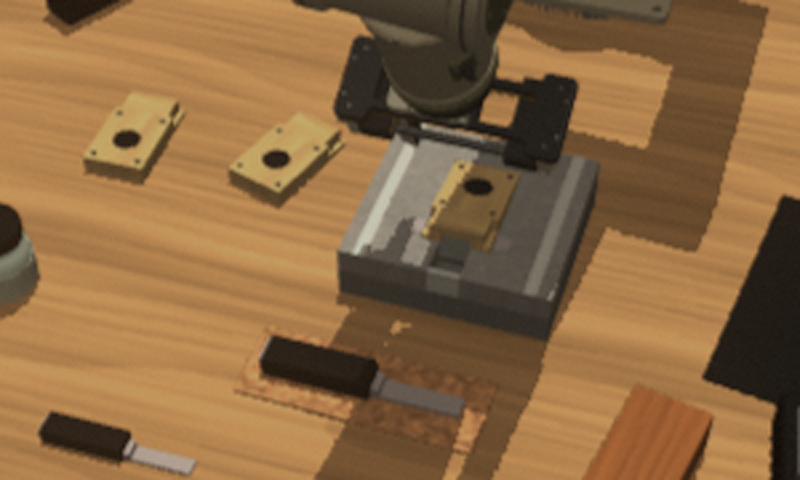

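Call:
servo_tool(plan=[[[-1, 1, -1, -25, 0, 0, 0], [-1, 0, 0, -30, 0, 0, 0], [-1, 0, 0, -14, 0, 0, 0], [-1, 0, 0, -4, 0, 0, 0], [-1, 0, 0, 0, 0, 0, 0], [-1, 0, 0, 0, 0, 0, 0]]])

```text
t: 16.75
tool_pos: [0.5263, -0.0093, 0.0771]
orientation: [-0.019, -2.62, 0.004]
force: [0.5, 0.1, 0.3]
opening: 0.0927
```

```bash
python3 -c "
from h import *
st()
j=eyes.camera_info('scene'); im=cv2.imread('pics/s6.png'); H,S,V=cv2.split(cv2.cvtColor(im,cv2.COLOR_BGR2HSV))
print(rects(j,cv2.morphologyEx(((V<60)&(np.indices(V.shape)[0]>240)&(np.indices(V.shape)[1]>240)&(np.indices(V.shape)[1]<330)).astype(np.uint8),cv2.MORPH_OPEN,np.ones((3,3))),.026,80,3000))
for p,z in (((341.8,283),.008),((343.3,278),.008),((313.5,272),.008),((312,277),.008)): print(ray(j,p,z).round(4))"
```

```text
t 16.75 pos [526.3  -9.3  77.1] yawY 89.3 z [-0.498  0.001 -0.867] q [-0.09  0.58  1.31 -0.04  1.77 -1.64] F [0.5 0.1 0.3] M [ 0.04 -0.21 -0.04] op 92.7
[(array([290., 267.]), array([707.2, -88.8]), array([ 42. , 101.1]), 89.5)]
[0.7026 0.0357 0.008 ]
[0.6874 0.035  0.008 ]
[ 0.6906 -0.0365  0.008 ]
[ 0.7059 -0.0353  0.008 ]
```

Call:
servo_tool(plan=[[[-1, -1, 0, -4, 0, 0, 0], [-1, 0, 0, -2.5, 0, 0, 0], [-1, 0, 0, 0, 0, 0, 0], [1, 0, 0, 0, 0, 0, 0], [1, 0, 0, 0, 0, 0, 0], [1, 0, 0, 0, 0, 0, 0], [1, 0, 0, 0, 0, 0, 0], [1, 0, 0, 0, 0, 0, 0], [1, 0, 0, 0, 0, 0, 0], [1, 0, 0, 0, 0, 0, 0], [1, 0, 0, 0, 0, 0, 0]]], force=45)

```text
t: 17.85
tool_pos: [0.5243, -0.0091, 0.0688]
orientation: [-0.018, -2.617, 0.003]
force: [0.6, 2.1, 4.9]
opening: 0.0638
```

```bash
python3 -c "
from h import *
st()"
```

```text
t 17.85 pos [524.3  -9.1  68.8] yawY 89.3 z [-0.501  0.001 -0.866] q [-0.09  0.58  1.32 -0.04  1.76 -1.64] F [0.6 2.1 4.9] M [ 0.56  0.16 -0.26] op 63.8
```

Call:
servo_tool(plan=[[[1, 0, 0, 5, 0, 0, 0], [1, 0, 0, 8, 0, 0, 0], [1, 0, 0, 10, 0, 0, 0], [1, 0, 0, 15, 0, 0, 0], [1, 0, 0, 30, 0, 0, 0], [1, 0, 0, 40, 0, 0, 0], [1, 0, 0, 40, 0, 0, 0], [1, 0, 0, 0, 0, 0, 0], [1, 0, 0, 0, 0, 0, 0]]])

```text
t: 18.75
tool_pos: [0.5253, -0.0094, 0.219]
orientation: [-0.019, -2.622, 0.004]
force: [-0.4, 0.1, -1.6]
opening: 0.0633
```

```bash
python3 -c "
from h import *
st(); i,im=snap('scene','s7.png'); cv2.imwrite('pics/s7c.png',cv2.resize(im[100:280,250:450],(640,576),interpolation=cv2.INTER_CUBIC))"
```

```text
t 18.75 pos [525.3  -9.4 219. ] yawY 89.3 z [-0.497  0.    -0.868] q [-0.09  0.45  1.22 -0.05  1.99 -1.65] F [-0.4  0.1 -1.6] M [ 0.   -0.34 -0.04] op 63.3
```

View pics/s7c.png

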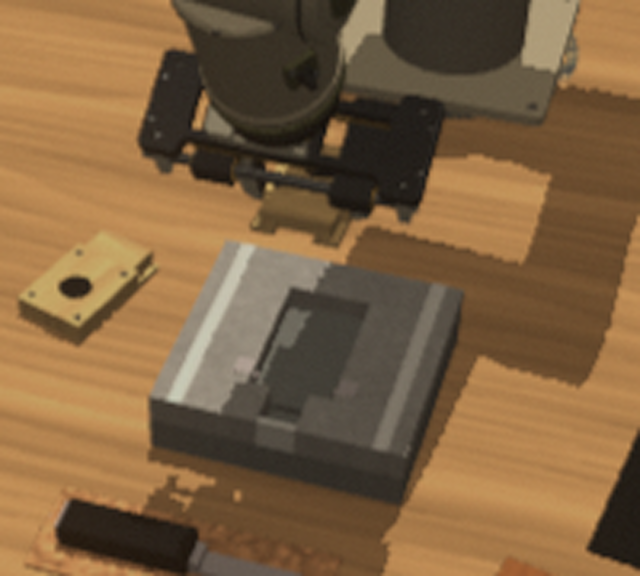

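Call:
servo_tool(plan=[[[1, 2.5, 26.5, 0, 0, 0, 0.0433], [1, 2.5, 26.5, 0, 0, 0, 0.0433], [1, 2.5, 26.5, 0, 0, 0, 0.0433], [1, 2.5, 26.5, 0, 0, 0, 0.0433], [1, 2.5, 26.5, 0, 0, 0, 0.0433], [1, 2.5, 26.5, 0, 0, 0, 0.0433], [1, 2.5, 26.5, 0, 0, 0, 0.0433], [1, 2.5, 26.5, 0, 0, 0, 0.0433], [1, 2.5, 26.5, 0, 0, 0, 0.0433], [1, 2.5, 26.5, 0, 0, 0, 0.0433], [1, 2.5, 26.5, 0, 0, 0, 0.0433], [1, 2.5, 26.5, 0, 0, 0, 0.0433]]])

```text
t: 20.0
tool_pos: [0.5535, 0.3095, 0.2147]
orientation: [0.659, -2.542, 0.186]
force: [0.5, -0.2, -0.4]
opening: 0.0633
```

Call:
servo_tool(plan=[[[1, 0, 0, 0, 0.0686, -0.1237, 0], [1, 0, 0, 0, 0.0686, -0.1237, 0], [1, 0, 0, 0, 0.0686, -0.1237, 0], [1, 0, 0, 0, 0.0686, -0.1237, 0], [1, 0, 0, 0, 0.0686, -0.1237, 0], [1, 0, 0, 0, 0.0686, -0.1237, 0], [1, 0, 0, 0, 0.0686, -0.1237, 0], [1, 0, 0, 0, 0.0686, -0.1237, 0], [1, 0, 0, 0, 0.0686, -0.1237, 0], [1, 0, 0, 0, 0.0686, -0.1237, 0], [1, 0, 0, 0, 0, 0, 0], [1, 0, 0, 0, 0, 0, 0]]])

```text
t: 21.2
tool_pos: [0.5528, 0.3083, 0.214]
orientation: [-0.563, 2.201, 0.265]
force: [0.9, -0.0, 0.1]
opening: 0.0632
```

```bash
python3 -c "
from h import *
st(); i,im=snap('scene','s8.png'); np.save('s8.npy',i,allow_pickle=True); cv2.imwrite('pics/s8c.png',cv2.resize(im[100:340,380:600],(550,600),interpolation=cv2.INTER_CUBIC))"
```

```text
t 21.2 pos [552.8 308.3 214. ] yawY 118.7 z [ 0.678  0.37  -0.635] q [ 0.37 -0.49  2.31  0.23  0.45 -1.87] F [ 0.9 -0.   0.1] M [-0.2   0.5   0.04] op 63.2
```

View pics/s8c.png

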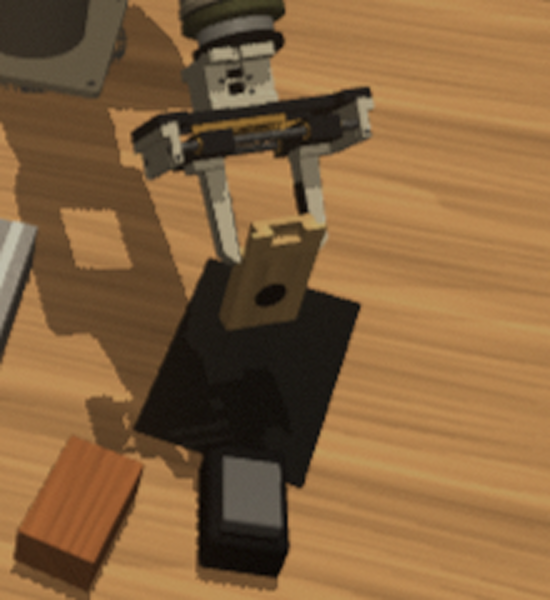

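```bash
cat > chk.py <<'E'
from h import *
def predict(i,obs,along=79.3,off=12.3):
    """compare seen corners of the underside (bottom l,r, top l,r) with the predicted upright plate"""
    s,R=st(); p=s["tool_pos"]; y=R[:,1].copy(); y[2]=0; y/=np.linalg.norm(y); r=np.cross(y,[0,0,1.]); r=r if r@R[:,2]>0 else -r
    if y@[-r[1],r[0],0]<0: y=-y
    for t in (-8,-4,0,4,8):
        c,sn=np.cos(np.radians(t)),np.sin(np.radians(t)); e=c*np.array([0,0,1])+sn*r; n=c*r-sn*np.array([0,0,1])
        P=[p+(off/1000+.009)*n+a*e+b*y for a in (-along/1000,(110-along)/1000) for b in (-.032,.032)]
        print(t,[(proj(i,q)-o).round(1).tolist() for q,o in zip(P,obs)])
E
python3 - <<'E'
from chk import *
predict(np.load('s8.npy',allow_pickle=True).item(),[(468,232),(499.2,227.2),(480,190),(510,187.2)])
E
```

```text
t 21.25 pos [555.  309.1 218.2] yawY 118.7 z [ 0.681  0.372 -0.631] q [ 0.37 -0.49  2.31  0.23  0.45 -1.87] F [0.1 0.5 0.4] M [-0.19  0.49  0.  ] op 63.5
-8 [[5.5, 3.7], [2.3, 4.2], [1.5, 3.4], [1.1, 1.9]]
-4 [[4.4, 2.6], [1.0, 3.1], [1.8, 4.6], [1.4, 3.1]]
0 [[3.3, 1.3], [-0.2, 1.8], [2.1, 5.8], [1.7, 4.3]]
4 [[2.2, -0.1], [-1.4, 0.4], [2.3, 7.1], [2.0, 5.6]]
8 [[1.1, -1.7], [-2.6, -1.1], [2.5, 8.4], [2.2, 6.8]]
```

Call:
servo_tool(plan=[[[1, 0, 0, -35, -0.042, 0.076, 0], [1, 0, 0, -40, 0, 0, 0], [1, 0, 0, -30, 0, 0, 0], [1, 0, 0, -15, 0, 0, 0], [1, 0, 0, -6, 0, 0, 0], [1, 0, 0, 0, 0, 0, 0], [1, 0, 0, 0, 0, 0, 0], [1, 0, 0, 0, 0, 0, 0]]])

```text
t: 22.05
tool_pos: [0.5559, 0.3096, 0.0934]
orientation: [-0.583, 2.275, 0.245]
force: [-0.2, 0.6, -0.9]
opening: 0.0632
```

```bash
python3 -c "
from chk import *
i,im=snap('scene','s9.png'); np.save('s9.npy',i,allow_pickle=True); cv2.imwrite('pics/s9c.png',cv2.resize(im[150:270,430:550],(600,600),interpolation=cv2.INTER_CUBIC)); st()"
```

```text
t 22.1 pos [555.6 309.4  93. ] yawY 118.7 z [ 0.634  0.345 -0.692] q [ 0.38 -0.22  2.31  0.35  0.26 -2.  ] F [-0.  -1.  -0.9] M [-0.22  0.45  0.06] op 62.9
```

View pics/s9c.png

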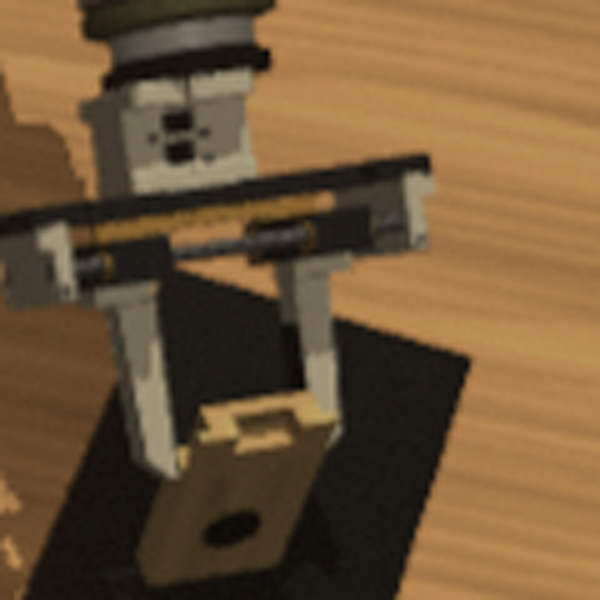

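The picture shows plate0 upright above the mat, gripped near its notch end, with its lower corners at full-image (459,267) and (485,264).

Run:
```python
from chk import *
predict(np.load('s9.npy',allow_pickle=True).item(),[(459.4,267.4),(485,263.6),(467,241),(497.4,233)])
```

```text
t 22.1 pos [555.6 309.4  93. ] yawY 118.7 z [ 0.634  0.345 -0.692] q [ 0.38 -0.22  2.31  0.35  0.26 -2.  ] F [-0.  -1.  -0.9] M [-0.22  0.45  0.06] op 62.9
-8 [[3.3, 5.6], [3.7, 5.1], [2.5, -5.0], [-0.5, -1.3]]
-4 [[2.3, 4.4], [2.6, 3.9], [2.7, -3.9], [-0.2, -0.1]]
0 [[1.3, 3.1], [1.5, 2.6], [3.0, -2.7], [0.1, 1.0]]
4 [[0.3, 1.6], [0.5, 1.2], [3.2, -1.5], [0.3, 2.2]]
8 [[-0.6, 0.0], [-0.6, -0.3], [3.4, -0.3], [0.5, 3.4]]
```

Call:
servo_tool(plan=[[[1, 0, 0, -4, 0, 0, 0], [1, 0, 0, -4, 0, 0, 0], [1, 0, 0, -2, 0, 0, 0], [1, 0, 0, 0, 0, 0, 0], [1, 0, 0, 0, 0, 0, 0]]], force=15)

```text
t: 22.6
tool_pos: [0.5549, 0.3092, 0.0817]
orientation: [-0.583, 2.276, 0.245]
force: [-2.7, 0.5, 5.2]
opening: 0.0639
```

Call:
servo_tool(plan=[[[1, 0, 0, -1, 0, 0, 0], [1, 0, 0, -1, 0, 0, 0], [1, 0, 0, 0, 0, 0, 0]]])

```text
t: 22.9
tool_pos: [0.5561, 0.3097, 0.0815]
orientation: [-0.582, 2.273, 0.246]
force: [-2.4, 0.8, 9.2]
opening: 0.0639
```

Call:
servo_tool(plan=[[[1, 0, 0, -1, 0, 0, 0], [1, 0, 0, -1, 0, 0, 0], [1, 0, 0, 0, 0, 0, 0]]])

```text
t: 23.2
tool_pos: [0.5571, 0.3102, 0.081]
orientation: [-0.582, 2.271, 0.246]
force: [-3.5, 3.8, 12.4]
opening: 0.0637
```

Call:
servo_tool(plan=[[[1, 0, 0, 2, 0, 0, 0], [1, 0, 0, 1, 0, 0, 0], [-0.45, 0, 0, 0, 0, 0, 0], [-0.6, 0, 0, 0, 0, 0, 0], [-0.6, 0, 0, 0, 0, 0, 0], [-0.6, -6, -3.5, 7, 0, 0, 0], [-0.6, -13, -7, 14, 0, 0, 0], [-0.6, -13, -7, 14, 0, 0, 0], [-1, -13, -7, 30, 0, 0, 0], [-1, 0, 0, 45, 0, 0, 0], [-1, 0, 0, 45, 0, 0, 0], [-1, 0, 0, 0, 0, 0, 0]]])

```text
t: 24.4
tool_pos: [0.5124, 0.2853, 0.2449]
orientation: [-0.581, 2.265, 0.246]
force: [0.6, -0.0, 0.9]
opening: 0.0925
```

```bash
cat > look.py <<'E'
from h import *
def wood(f,x0,x1,y0,y1,n="scene"):
    i,im=snap(n,f); H,S,V=cv2.split(cv2.cvtColor(im,cv2.COLOR_BGR2HSV))
    # bright parts over the dark mat
    out=[]
    m=np.zeros_like(H); m[y0:y1,x0:x1]=((S>70)&(V>62))[y0:y1,x0:x1]
    for c in cv2.findContours(m,cv2.RETR_EXTERNAL,cv2.CHAIN_APPROX_NONE)[0]:
        if cv2.contourArea(c)>60: out.append((cv2.contourArea(c),cv2.boundingRect(c),cv2.approxPolyDP(c,2,True)[:,0].tolist()))
    return i,out
E
python3 - <<'E'
from look import *
st(); i,o=wood("s10.png",430,540,200,300)
for a in o: print(a)
P=np.array([.5657,.3155,0]); r=np.array([.875,.485,0]); y=np.array([-.485,.875,0])
print([proj(i,P+k*.009*r+b*.032*y+[0,0,z]).round(1).tolist() for z in (.003,.113) for k,b in ((1,-1),(1,1),(-1,-1),(-1,1))])
E
```

```text
t 24.4 pos [512.4 285.3 244.9] yawY 118.7 z [ 0.641  0.347 -0.685] q [ 0.36 -0.67  2.33  0.16  0.68 -1.8 ] F [ 0.6 -0.   0.9] M [-0.17  0.27 -0.  ] op 92.5
(900.5, (457, 230, 39, 39), [[491, 231], [468, 234], [469, 237], [463, 242], [457, 262], [459, 268], [484, 263], [495, 237]])
(5141.0, (430, 200, 110, 100), [[430, 200], [430, 299], [433, 295], [433, 299], [459, 299], [460, 282], [432, 271], [463, 203], [524, 222], [500, 295], [494, 293], [494, 299], [539, 299], [539, 200]])
[[460.0, 273.2], [485.6, 268.9], [457.2, 267.5], [482.6, 263.2], [469.2, 241.5], [496.4, 237.1], [466.1, 235.6], [493.1, 231.3]]
```

Run:
```python
from h import *
im=cv2.imread("pics/s10.png")
print([(v,im[v,472].tolist()) for v in range(236,276,2)])
i=eyes.camera_info("top"); j,t=snap("top","t10.png"); H,S,V=cv2.split(cv2.cvtColor(t,cv2.COLOR_BGR2HSV))
m=np.zeros_like(H); m[240:370,120:220]=((V>80)&(S>60))[240:370,120:220]
for c in cv2.findContours(m,cv2.RETR_EXTERNAL,cv2.CHAIN_APPROX_NONE)[0]:
    if 30<cv2.contourArea(c)<3000: print(cv2.contourArea(c),cv2.approxPolyDP(c,1.5,True)[:,0].tolist())
P=np.array([.5657,.3155,0]); r=np.array([.875,.485,0]); y=np.array([-.485,.875,0])
print([proj(i,P+k*.009*r+b*.032*y+[0,0,z]).round(1).tolist() for z in (.003,.113) for k,b in ((1,-1),(1,1),(-1,-1),(-1,1))])
```

```text
[(236, [91, 150, 186]), (238, [91, 150, 185]), (240, [66, 111, 142]), (242, [34, 56, 72]), (244, [30, 52, 67]), (246, [32, 55, 70]), (248, [30, 50, 65]), (250, [30, 48, 64]), (252, [29, 48, 63]), (254, [28, 46, 63]), (256, [16, 26, 35]), (258, [13, 15, 21]), (260, [8, 11, 16]), (262, [24, 40, 53]), (264, [32, 53, 68]), (266, [33, 55, 71]), (268, [12, 16, 20]), (270, [12, 16, 21]), (272, [16, 21, 24]), (274, [14, 18, 22])]
164.5 [[201, 351], [205, 369], [219, 367], [219, 358], [205, 357]]
108.5 [[200, 345], [201, 349], [208, 348], [209, 351], [214, 349], [214, 352], [216, 350], [217, 352], [219, 351], [219, 344], [208, 345], [204, 343]]
364.5 [[120, 334], [120, 369], [153, 369], [150, 362], [121, 355], [124, 340]]
1094.0 [[153, 338], [150, 346], [151, 353], [153, 347], [154, 350], [160, 353], [160, 362], [157, 369], [194, 369], [186, 368], [183, 365], [186, 363], [186, 357], [179, 337], [181, 336], [180, 330], [193, 333], [190, 330], [182, 327], [170, 327], [162, 330]]
311.0 [[199, 323], [198, 329], [201, 331], [199, 339], [202, 342], [203, 337], [206, 340], [219, 340], [219, 324]]
31.5 [[219, 312], [218, 316], [216, 314], [213, 316], [203, 316], [219, 319]]
139.0 [[215, 268], [211, 282], [219, 297], [219, 268]]
65.0 [[181, 265], [186, 278], [189, 277], [188, 275], [192, 275], [188, 267]]
186.0 [[179, 260], [172, 262], [162, 269], [158, 268], [153, 272], [160, 279], [160, 276], [179, 268]]
2321.0 [[120, 318], [120, 310], [123, 307], [136, 301], [139, 303], [138, 288], [151, 249], [205, 260], [206, 257], [209, 257], [216, 266], [219, 266], [219, 240], [189, 240], [189, 247], [187, 249], [169, 251], [159, 250], [155, 240], [120, 240]]
[[187.4, 267.4], [162.8, 278.6], [190.3, 274.0], [165.6, 285.3], [177.3, 258.0], [150.7, 270.0], [180.4, 265.1], [153.7, 277.2]]
```

Call:
servo_tool(plan=[[[-1, 0, -30, 0, -0.0606, 0.109, 0], [-1, 0, -40, 0, -0.0606, 0.109, 0], [-1, 0, -40, 0, -0.0606, 0.109, 0], [-1, 0, -40, 0, -0.0606, 0.109, 0], [-1, 0, -40, 0, -0.0606, 0.109, 0], [-1, 0, -40, 0, -0.0606, 0.109, 0], [-1, 0, -40, 0, 0, 0, -0.136], [-1, 0, -40, 0, 0, 0, -0.136], [-1, 0, -40, 0, 0, 0, -0.136], [-1, 0, -40, 0, 0, 0, -0.136], [-1, 0, -40, 0, 0, 0, -0.136], [-1, 0, -40, 0, 0, 0, -0.136]]])

```text
t: 25.7
tool_pos: [0.5079, -0.1867, 0.2315]
orientation: [0.489, 3.054, -0.02]
force: [0.1, 1.1, 0.6]
opening: 0.0928
```

Call:
servo_tool(plan=[[[-1, -10, -30, 0, 0, 0, 0], [-1, 0, -20, 0, 0, 0, 0], [-1, 0, 0, 0, 0, 0, 0], [-1, 0, 0, 0, 0, 0, 0]]])

```text
t: 26.1
tool_pos: [0.4984, -0.2352, 0.2323]
orientation: [0.482, 3.054, -0.019]
force: [0.3, 0.1, -0.2]
opening: 0.0928
```

Run:
```python
from h import *
st(); i,a=snap("scene","s11.png"); j,b=snap("top","t11.png"); k,w=snap("wrist","w11.png"); np.save("w11.npy",k,allow_pickle=True)
def g(x): return np.uint8(255*(x/255.)**.6)
c=np.zeros((600,800,3),np.uint8)
c[:300,:400]=cv2.resize(g(a[210:300,420:540]),(400,300),interpolation=cv2.INTER_CUBIC)
c[:300,400:]=cv2.resize(g(b[240:330,110:230]),(400,300),interpolation=cv2.INTER_CUBIC)
c[300:,:400]=cv2.resize(w,(400,300)); c[300:,400:]=cv2.resize(b,(400,300))
cv2.imwrite("pics/c11.png",c)
```

```text
t 26.1 pos [ 498.4 -235.2  232.3] yawY 72.1 z [ 0.047 -0.02  -0.999] q [-0.54 -0.05  1.67  0.01  1.47 -1.8 ] F [ 0.3  0.1 -0.2] M [-0.01  0.01  0.03] op 92.8
```

View pics/c11.png

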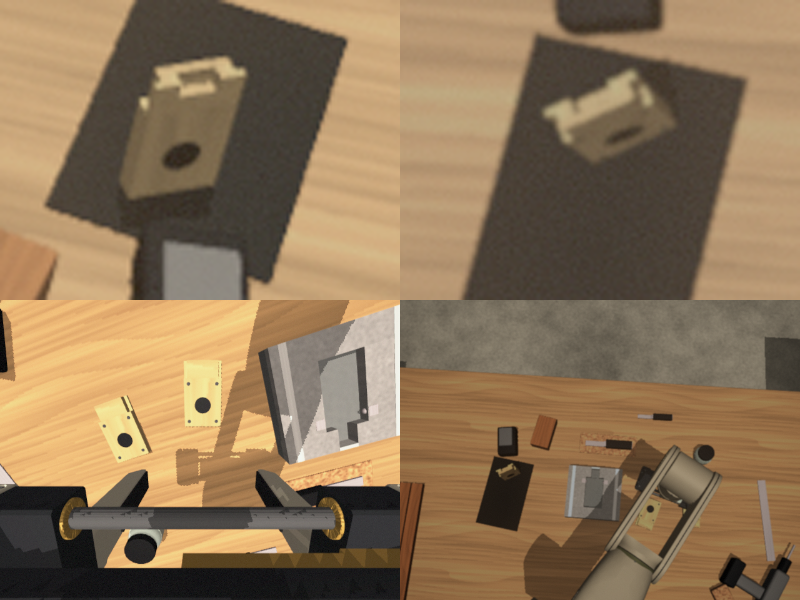

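The picture (the 16th and last) shows plate0 standing alone on the mat and both spare plates lying clear on the bench. From here I use numbers only.

```bash
cat >> look.py <<'E'
def spares(i,im,z=.018):
    H,S,V=cv2.split(cv2.cvtColor(im,cv2.COLOR_BGR2HSV))
    yel=((H>18)&(H<33)&(S>70)&(V>120)).astype(np.uint8); yel=cv2.morphologyEx(yel,cv2.MORPH_OPEN,np.ones((3,3)))
    for c in cv2.findContours(yel,cv2.RETR_EXTERNAL,cv2.CHAIN_APPROX_NONE)[0]:
        P=np.array([ray(i,q[0],z)[:2]*1000 for q in c],np.float32); r=cv2.minAreaRect(P)
        if 45<min(r[1])<80 and 90<max(r[1])<130:
            b=cv2.boxPoints(r); l=max((b[1]-b[0],b[2]-b[1]),key=np.linalg.norm); 
            m=np.zeros_like(V); cv2.drawContours(m,[cv2.convexHull(c)],-1,1,-1); m=cv2.erode(m,np.ones((9,9)))
            d=((V<60)&(m>0)).astype(np.uint8); n,_,s,cc=cv2.connectedComponentsWithStats(d); k=1+np.argmax(s[1:,4]) if n>1 else None
            hole=ray(i,cc[k],z)[:2]*1000 if k else None
            print("px",c[:,0].mean(0).round(),"c",np.round(r[0],1),"size",np.round(sorted(r[1]),1),"ang",round(float(np.degrees(np.arctan2(l[1],l[0]))),1),"hole",hole)
E
python3 - <<'E'
from look import *
i=np.load("w11.npy",allow_pickle=True).item(); im=cv2.imread("pics/w11.png"); spares(i,im)
for p in ((200,190),(323,140),(60,120)): print(cv2.cvtColor(im,cv2.COLOR_BGR2HSV)[p[1],p[0]])
E
```

```text
px [195. 201.] c [ 458.5 -376.2] size [ 69.7 111.1] ang -0.0 hole [ 476.00818228 -377.98491839]
px [324. 148.] c [ 442.7 -218.1] size [ 65.2 110.7] ang -17.6 hole [ 460.64956306 -222.77060539]
[ 22 108 244]
[ 25  98 243]
[ 16 129 233]
```

```bash
cat > kin.py <<'E'
import numpy as np
from scipy.optimize import least_squares
d=np.array([[.599,.2286,.131,1.489,1.523],[.6926,.2284,.38,1.19,1.57],[.698,.0195,.56,1.35,1.23],[.7164,.1396,.12,1.73,.86],[.6631,.1067,.02,1.9,.79],[.6777,.0516,.71,1.10,1.57],[.5244,.1467,.5,1.28,1.88],[.635,.218,-.49,2.31,.45],[.586,.245,-.67,2.33,.68],[.5511,.2323,-.05,1.67,1.47]])
r,z,q2,q3,q5=d.T; r=np.sqrt(r**2-.05**2); f=q2+q3; s=f+q5; o=np.ones_like(r); n=0*o
A=np.r_[np.c_[o,n,np.sin(q2),np.sin(f),np.cos(f),np.sin(s)],np.c_[n,o,np.cos(q2),np.cos(f),-np.sin(f),np.cos(s)]]
p,res,_,_=np.linalg.lstsq(A,np.r_[r,z],rcond=None)
if __name__=="__main__": print(p.round(3),np.abs(A@p-np.r_[r,z]).max())
def ik(r,z,tilt):
    "tilt: outward positive, deg -> q2,q3,q5"
    s=np.pi-np.radians(tilt); R=np.sqrt(r*r-.0025)
    g=lambda q:[p[0]+p[2]*np.sin(q[0])+p[3]*np.sin(q[0]+q[1])+p[4]*np.cos(q[0]+q[1])+p[5]*np.sin(s)-R, p[1]+p[2]*np.cos(q[0])+p[3]*np.cos(q[0]+q[1])-p[4]*np.sin(q[0]+q[1])+p[5]*np.cos(s)-z]
    o=least_squares(g,[0,1.8]); q=o.x; return np.round([*q,s-q.sum(),o.cost**.5],2)
E
python3 - <<'E'
import kin; from kin import *
print(p.round(3),np.abs(A@p-np.r_[kin.r,kin.z]).max())
for R in (.46,.50,.54,.58,.62):
    for Z in (.08,.2):
        print(R,Z,[(t,ik(R,Z,t).tolist()) for t in (30,45,60)])
print(ik(.51,.015,-45),ik(.61,.015,-45),ik(.61,.2,-45))
E
```

```text
[0.001 0.327 0.372 0.552 0.065 0.376] 0.003868120626384447
0.46 0.08 [(30, [-0.74, 2.56, 0.81, 0.0]), (45, [-1.32, 2.91, 0.77, 0.0]), (60, [-1.15, 3.03, 0.22, 0.03])]
0.46 0.2 [(30, [-0.88, 2.4, 1.09, 0.0]), (45, [-1.34, 2.7, 1.0, 0.0]), (60, [-2.01, 3.03, 1.08, 0.03])]
0.5 0.08 [(30, [-0.55, 2.44, 0.72, 0.0]), (45, [-0.83, 2.71, 0.47, 0.0]), (60, [-1.24, 3.03, 0.31, 0.0])]
0.5 0.2 [(30, [-0.7, 2.31, 1.01, 0.0]), (45, [-1.05, 2.59, 0.82, 0.0]), (60, [-1.91, 3.03, 0.98, 0.0])]
0.54 0.08 [(30, [-0.38, 2.34, 0.66, 0.0]), (45, [-0.57, 2.58, 0.34, 0.0]), (60, [-0.58, 2.76, -0.09, 0.0])]
0.54 0.2 [(30, [-0.55, 2.22, 0.95, 0.0]), (45, [-0.82, 2.48, 0.7, 0.0]), (60, [-1.12, 2.76, 0.46, 0.0])]
0.58 0.08 [(30, [-0.24, 2.23, 0.63, 0.0]), (45, [-0.38, 2.46, 0.28, 0.0]), (60, [-0.34, 2.62, -0.19, 0.0])]
0.58 0.2 [(30, [-0.41, 2.12, 0.9, 0.0]), (45, [-0.64, 2.38, 0.61, 0.0]), (60, [-0.81, 2.62, 0.28, 0.0])]
0.62 0.08 [(30, [-0.12, 2.12, 0.61, 0.0]), (45, [-0.23, 2.35, 0.24, 0.0]), (60, [-0.18, 2.5, -0.23, 0.0])]
0.62 0.2 [(30, [-0.28, 2.02, 0.87, 0.0]), (45, [-0.48, 2.28, 0.55, 0.0]), (60, [-0.58, 2.5, 0.18, 0.0])]
[0.9  1.08 1.95 0.  ] [1.2  0.58 2.14 0.  ] [1.03 0.51 2.38 0.  ]
```

Call:
servo_tool(plan=[[[-1, -5, 1.5, -5, 0.0399, 0.1258, 0], [-1, -5, 1.5, -5, 0.0399, 0.1258, 0], [-1, -5, 1.5, -5, 0.0399, 0.1258, 0], [-1, -5, 1.5, -5, 0.0399, 0.1258, 0], [-1, -5, 1.5, -5, 0.0399, 0.1258, 0], [-1, -5, 1.5, -5, 0.0399, 0.1258, 0], [-1, -5, 1.5, -20, 0.0399, 0.1258, 0], [-1, 0, 0, -20, 0, 0, 0], [-1, 0, 0, 0, 0, 0, 0], [-1, 0, 0, 0, 0, 0, 0]]])

```text
t: 27.25
tool_pos: [0.4648, -0.225, 0.1663]
orientation: [-0.35, -2.255, -0.151]
force: [0.7, 0.2, 0.7]
opening: 0.093
```

Run:
```python
from look import *
st(); i,im=snap("wrist","w12.png"); spares(i,im)
i,im=snap("top","t12.png"); spares(i,im)
```

```text
t 27.25 pos [ 464.8 -225.   166.3] yawY 72.5 z [-0.727  0.223 -0.649] q [-0.46  0.79  0.99 -0.16  2.22 -1.76] F [0.7 0.2 0.7] M [-0.08 -0.32 -0.03] op 93.0
px [465. 340.] c [ 459.5 -377.7] size [ 65. 110.] ang 0.5 hole [ 477.64311153 -379.19436464]
```

Call:
servo_tool(plan=[[[-1, -1, 0, -40, 0, 0, 0], [-1, 0, 0, -45, 0, 0, 0], [-1, 0, 0, -35, 0, 0, 0], [-1, 0, 0, -15, 0, 0, 0], [-1, 0, 0, -8, 0, 0, 0], [-1, 0, 0, 0, 0, 0, 0], [-1, 0, 0, 0, 0, 0, 0]]])

```text
t: 28.05
tool_pos: [0.4647, -0.2259, 0.0241]
orientation: [-0.351, -2.254, -0.151]
force: [0.2, -0.6, -0.7]
opening: 0.0927
```

```bash
python3 -c "
from h import *
st()"
```

```text
t 28.05 pos [ 464.7 -225.9   24.1] yawY 72.5 z [-0.728  0.224 -0.649] q [-0.46  0.96  1.   -0.14  2.04 -1.73] F [ 0.2 -0.6 -0.7] M [-0.04 -0.39  0.01] op 92.7
```

Down 9 more, then grip and lift.

Call:
servo_tool(plan=[[[-1, -1, 1, -5, 0, 0, 0], [-1, 0, 0, -3, 0, 0, 0], [-1, 0, 0, 0, 0, 0, 0], [1, 0, 0, 0, 0, 0, 0], [1, 0, 0, 0, 0, 0, 0], [1, 0, 0, 0, 0, 0, 0], [1, 0, 0, 0, 0, 0, 0], [1, 0, 0, 0, 0, 0, 0], [1, 0, 0, 0, 0, 0, 0], [1, 0, 0, 0, 0, 0, 0], [1, 0, 0, 0, 0, 0, 0]]], force=50)

```text
t: 29.15
tool_pos: [0.4622, -0.2241, 0.0139]
orientation: [-0.35, -2.25, -0.152]
force: [0.7, 2.7, 4.5]
opening: 0.0637
```

```bash
python3 -c "
from h import *
st()"
```

```text
t 29.15 pos [ 462.2 -224.1   13.9] yawY 72.5 z [-0.73   0.225 -0.645] q [-0.46  0.98  1.   -0.14  2.02 -1.73] F [0.7 2.7 4.5] M [ 0.5   0.2  -0.22] op 63.7
```

Call:
servo_tool(plan=[[[1, 0, 0, 5, 0, 0, 0], [1, 0, 0, 15, 0, 0, 0], [1, 0, 0, 35, 0, 0, 0], [1, 0, 0, 45, 0, 0, 0], [1, 0, 0, 45, 0, 0, 0], [1, 0, 0, 45, 0, 0, 0], [1, 0, 0, 20, 0, 0, 0], [1, 0, 0, 0, 0, 0, 0]]])

```text
t: 29.95
tool_pos: [0.4637, -0.225, 0.2276]
orientation: [-0.352, -2.258, -0.149]
force: [0.2, -0.4, -1.6]
opening: 0.0639
```

```bash
python3 -c "
from h import *
st()"
```

```text
t 29.95 pos [ 463.7 -225.   227.6] yawY 72.5 z [-0.725  0.222 -0.652] q [-0.46  0.73  0.95 -0.17  2.3  -1.78] F [ 0.2 -0.4 -1.6] M [-0.11 -0.51 -0.04] op 63.9
```

Call:
servo_tool(plan=[[[1, 6, 46, 0, 0, 0, 0.079], [1, 6, 46, 0, 0, 0, 0.079], [1, 6, 46, 0, 0, 0, 0.079], [1, 6, 46, 0, 0, 0, 0.079], [1, 6, 46, 0, 0, 0, 0.079], [1, 0, 46, 0, 0, 0, 0.079], [1, 0, 46, 0, 0, 0, 0.079], [1, 0, 46, 0, 0, 0, 0.079], [1, -4, 46, 0, 0, 0, 0.079], [1, -4, 46, 0, 0, 0, 0.079], [1, -4, 46, 0, 0, 0, 0.079], [1, -2, 46, 0, 0, 0, 0.079]]])

```text
t: 31.15
tool_pos: [0.4771, 0.3292, 0.2209]
orientation: [0.724, -2.176, 0.347]
force: [1.6, -0.1, -1.8]
opening: 0.0637
```

Call:
servo_tool(plan=[[[1, 0, 33, 0, 0, 0, 0], [1, 0, 0, 0, 0.084, -0.112, 0], [1, 0, 0, 0, 0.084, -0.112, 0], [1, 0, 0, 0, 0.084, -0.112, 0], [1, 0, 0, 0, 0.084, -0.112, 0], [1, 0, 0, 0, 0.084, -0.112, 0], [1, 0, 0, 0, 0.084, -0.112, 0], [1, 0, 0, 0, 0.084, -0.112, 0], [1, 0, 0, 0, 0.084, -0.112, 0], [1, 0, 0, 0, 0.084, -0.112, 0], [1, 0, 0, 0, 0.084, -0.112, 0], [1, 0, 0, 0, 0.084, -0.112, 0]]])

```text
t: 32.35
tool_pos: [0.4776, 0.3602, 0.2214]
orientation: [-0.776, 2.364, 0.273]
force: [0.2, 0.7, -1.4]
opening: 0.0637
```

Call:
servo_tool(plan=[[[1, 0, 0, 0, 0.018, -0.024, 0], [1, 0, 0, 0, 0, 0, 0], [1, 0, 0, 0, 0, 0, 0]]])

```text
t: 32.65
tool_pos: [0.4781, 0.3606, 0.2227]
orientation: [-0.769, 2.34, 0.281]
force: [0.5, -0.2, -0.4]
opening: 0.0634
```

```bash
python3 -c "
from h import *
s,R=st(); print(R.round(3))
i,im=snap('scene','s13.png'); np.save('s13.npy',i,allow_pickle=True)"
```

```text
t 32.65 pos [478.1 360.6 222.7] yawY 126.4 z [ 0.517  0.382 -0.766] q [ 0.51 -0.51  2.22  0.12  0.74 -1.75] F [ 0.5 -0.2 -0.4] M [-0.16  0.34  0.01] op 63.4
[[-0.617 -0.594  0.517]
 [-0.454  0.805  0.382]
 [-0.643  0.001 -0.766]]
```

Call:
servo_tool(plan=[[[1, 1, 0, -35, 0, 0, 0], [1, 1, 0, -40, 0, 0, 0], [1, 0, 0, -35, 0, 0, 0], [1, 0, 0, -15, 0, 0, 0], [1, 0, 0, -7, 0, 0, 0], [1, 0, 0, 0, 0, 0, 0], [1, 0, 0, 0, 0, 0, 0], [1, 0, 0, 0, 0, 0, 0]]])

```text
t: 33.5
tool_pos: [0.4816, 0.3616, 0.094]
orientation: [-0.768, 2.335, 0.283]
force: [0.4, 0.1, 0.1]
opening: 0.0638
```

Call:
servo_tool(plan=[[[1, 0, 0, -3, 0, 0, 0], [1, 0, 0, -3, 0, 0, 0], [1, 0, 0, 0, 0, 0, 0], [1, 0, 0, 0, 0, 0, 0]]], force=15)

```text
t: 33.9
tool_pos: [0.4802, 0.3608, 0.0856]
orientation: [-0.769, 2.338, 0.282]
force: [0.4, 0.5, -2.0]
opening: 0.0639
```

```bash
python3 -c "
from look import *
st(); i,o=wood('s14.png',430,560,180,300)
for a in o: print(a)
P=np.array([.484,.3635,0]); r=np.array([.80,.60,0]); y=np.array([-.60,.80,0])
print([proj(i,P+k*.009*r+b*.032*y+[0,0,z]).round(1).tolist() for z in (.005,.115) for k,b in ((1,-1),(1,1),(-1,-1),(-1,1))])"
```

```text
t 33.9 pos [480.2 360.8  85.6] yawY 126.4 z [ 0.518  0.383 -0.764] q [ 0.51 -0.29  2.33  0.21  0.41 -1.86] F [ 0.4  0.5 -2. ] M [-0.16  0.4  -0.01] op 63.9
(7537.5, (457, 180, 103, 120), [[559, 180], [537, 180], [537, 183], [533, 180], [517, 188], [518, 193], [515, 195], [519, 195], [519, 209], [517, 205], [510, 207], [509, 198], [513, 196], [510, 188], [508, 190], [505, 186], [493, 189], [491, 194], [485, 195], [489, 211], [493, 212], [492, 229], [467, 231], [457, 262], [459, 268], [483, 264], [487, 251], [495, 244], [509, 243], [519, 217], [520, 221], [524, 222], [500, 295], [494, 293], [494, 299], [559, 299]])
(75.0, (476, 180, 28, 8), [[476, 185], [478, 187], [503, 180], [489, 180]])
(2708.0, (430, 180, 56, 120), [[430, 180], [430, 299], [434, 293], [433, 299], [459, 299], [460, 281], [435, 273], [433, 270], [461, 205], [464, 202], [479, 207], [485, 226], [479, 199], [474, 196], [474, 199], [470, 199], [470, 193], [467, 195], [469, 191], [466, 188], [451, 186], [450, 183], [464, 180]])
[[485.9, 253.4], [508.8, 246.8], [482.0, 248.2], [504.8, 241.7], [496.5, 221.4], [520.7, 214.7], [492.2, 216.1], [516.3, 209.5]]
```

Call:
servo_tool(plan=[[[1, 0, 0, -3, 0, 0, 0], [1, 0, 0, -2, 0, 0, 0], [1, 0, 0, 0, 0, 0, 0]]])

```text
t: 34.25
tool_pos: [0.4799, 0.3606, 0.08]
orientation: [-0.769, 2.339, 0.282]
force: [-0.2, -0.3, -0.4]
opening: 0.064
```

Call:
servo_tool(plan=[[[1, 0, 0, -1.5, 0, 0, 0], [1, 0, 0, -1, 0, 0, 0], [1, 0, 0, 0, 0, 0, 0]]])

```text
t: 34.55
tool_pos: [0.4805, 0.361, 0.0785]
orientation: [-0.769, 2.338, 0.282]
force: [-0.2, 0.4, 0.3]
opening: 0.064
```

Call:
servo_tool(plan=[[[1, 0, 0, -1, 0, 0, 0], [1, 0, 0, -1, 0, 0, 0], [1, 0, 0, 0, 0, 0, 0]]])

```text
t: 34.85
tool_pos: [0.4815, 0.3619, 0.0783]
orientation: [-0.768, 2.335, 0.283]
force: [-2.4, 0.8, 6.8]
opening: 0.0635
```

Call:
servo_tool(plan=[[[1, 0, 0, 1, 0, 0, 0], [1, 0, 0, 0, 0, 0, 0], [-0.45, 0, 0, 0, 0, 0, 0], [-0.6, 0, 0, 0, 0, 0, 0], [-0.6, 0, 0, 0, 0, 0, 0], [-0.6, -5, -4, 8, 0, 0, 0], [-0.6, -10, -8, 15, 0, 0, 0], [-0.6, -10, -8, 15, 0, 0, 0], [-1, -10, -8, 30, 0, 0, 0], [-1, 0, 0, 45, 0, 0, 0], [-1, 0, 0, 45, 0, 0, 0], [-1, 0, 0, 0, 0, 0, 0]]])

```text
t: 36.05
tool_pos: [0.4483, 0.3343, 0.2452]
orientation: [-0.765, 2.325, 0.284]
force: [0.1, 0.1, 1.3]
opening: 0.0923
```

```bash
python3 -c "
from look import *
st(); i,o=wood('s15.png',430,560,180,300)
for a in o: print(a)
P=np.array([.486,.365,0]); r=np.array([.80,.60,0]); y=np.array([-.60,.80,0])
print([proj(i,P+k*.009*r+b*.032*y+[0,0,z]).round(1).tolist() for z in (.003,.113) for k,b in ((1,-1),(1,1),(-1,-1),(-1,1))])"
```

```text
t 36.05 pos [448.3 334.3 245.2] yawY 126.4 z [ 0.528  0.388 -0.756] q [ 0.48 -0.69  2.3   0.13  0.83 -1.77] F [0.1 0.1 1.3] M [-0.12  0.3  -0.06] op 92.3
(11352.5, (430, 180, 130, 120), [[430, 180], [430, 299], [433, 295], [433, 299], [459, 298], [460, 281], [435, 273], [433, 270], [463, 203], [497, 214], [492, 215], [489, 228], [467, 231], [466, 239], [462, 240], [458, 267], [483, 264], [486, 254], [493, 247], [507, 246], [519, 219], [524, 223], [500, 295], [494, 293], [494, 299], [559, 299], [559, 180]])
[[486.3, 254.7], [509.2, 248.1], [482.4, 249.5], [505.2, 242.9], [496.9, 222.8], [521.1, 216.0], [492.6, 217.5], [516.7, 210.9]]
```

Run:
```python
from h import *
for f in ("s10","s11","s14","s15"):
    V=cv2.cvtColor(cv2.imread(f"pics/{f}.png"),cv2.COLOR_BGR2HSV)[:,:,2]
    print(f); print(" col466",V[226:276:2,466].tolist()); print(" col478",V[226:276:2,478].tolist())
    print(" row235",V[235,456:502:2].tolist())
```

```text
s10
 col466 [33, 31, 31, 32, 31, 29, 32, 49, 76, 118, 84, 68, 72, 72, 70, 70, 70, 70, 67, 68, 66, 48, 22, 22, 21]
 col478 [29, 28, 29, 93, 184, 65, 91, 154, 144, 71, 71, 74, 73, 71, 51, 17, 18, 53, 70, 71, 52, 22, 19, 19, 21]
 row235 [32, 32, 32, 29, 29, 31, 77, 178, 186, 174, 152, 140, 105, 85, 64, 62, 178, 186, 162, 146, 50, 29, 29]
s11
 col466 [33, 33, 75, 58, 87, 95, 77, 79, 80, 82, 80, 80, 79, 80, 76, 78, 76, 75, 75, 74, 73, 47, 22, 23, 24]
 col478 [31, 121, 159, 74, 96, 186, 130, 79, 77, 80, 79, 77, 78, 61, 17, 20, 52, 76, 77, 78, 48, 20, 20, 23, 21]
 row235 [34, 34, 35, 33, 35, 113, 175, 164, 152, 142, 137, 153, 152, 175, 103, 77, 78, 79, 75, 30, 29, 28, 30]
s14
 col466 [25, 25, 24, 28, 49, 58, 65, 70, 75, 73, 77, 76, 76, 76, 74, 73, 73, 72, 71, 70, 70, 52, 22, 19, 23]
 col478 [22, 23, 146, 140, 71, 100, 184, 90, 75, 74, 76, 73, 75, 71, 20, 20, 28, 74, 73, 76, 53, 21, 20, 22, 20]
 row235 [24, 25, 23, 24, 22, 53, 112, 185, 185, 134, 77, 83, 93, 96, 98, 65, 95, 77, 76, 72, 69, 71, 72]
s15
 col466 [28, 27, 24, 29, 49, 59, 65, 67, 73, 76, 75, 77, 77, 75, 75, 73, 73, 71, 71, 72, 69, 51, 22, 23, 22]
 col478 [28, 31, 144, 140, 71, 98, 183, 92, 75, 72, 74, 73, 73, 71, 20, 17, 28, 73, 73, 73, 52, 21, 21, 19, 22]
 row235 [26, 24, 24, 25, 24, 55, 109, 183, 184, 131, 75, 84, 92, 96, 98, 66, 92, 76, 77, 73, 72, 69, 72]
```

```bash
cat > ik6.py <<'E'
from h import *; from kin import p
from scipy.optimize import least_squares
Rz=lambda a:Ro.from_euler('z',a); Ry=lambda a:Ro.from_euler('y',a)
def wrist(q): return Rz(q[0])*Ry(q[1]+q[2])*Rz(q[3])*Ry(q[4])*Rz(q[5])
OFF=None
def solve(pos,R,C):
    w=np.array(pos)-p[5]*R[:,2]; r=np.hypot(w[0],w[1]); q1=np.arctan2(w[1],w[0])-np.arcsin(.05/r); x=np.sqrt(r*r-.0025)
    g=lambda q:[p[0]+p[2]*np.sin(q[0])+p[3]*np.sin(q[0]+q[1])+p[4]*np.cos(q[0]+q[1])-x, p[1]+p[2]*np.cos(q[0])+p[3]*np.cos(q[0]+q[1])-p[4]*np.sin(q[0]+q[1])-w[2]]
    o=least_squares(g,[.5,1.2]); f=o.x.sum()
    M=((Rz(q1)*Ry(f)).inv()*Ro.from_matrix(R)*C.inv()).as_euler('ZYZ')
    if M[1]<0: M=M+[np.pi,-2*M[1],np.pi]
    return np.r_[q1,o.x,(M+np.pi)%(2*np.pi)-np.pi].round(2),round(o.cost,5)
def tool(yawY,tilt,az):
    "jaw axis at yawY deg; tool z tilted outward by tilt deg along azimuth az"
    t,a=np.radians(tilt),np.radians(az); z=np.array([np.sin(t)*np.cos(a),np.sin(t)*np.sin(a),-np.cos(t)]); y=np.array([np.cos(np.radians(yawY)),np.sin(np.radians(yawY)),0]); return np.c_[np.cross(y,z),y,z]
E
python3 - <<'E'
from ik6 import *
s,R=st(); C=wrist(s["q"]).inv()*Ro.from_matrix(R); print(C.as_matrix().round(2))
print(solve(s["tool_pos"],R,C))
print("A",solve([.4622,-.2241,.0139],tool(72.5,-49.8,-17.5),C))
for yw in (90,-90):
  for t in (-50,-45,-40):
    print(yw,t,solve([.481,-.378,.015],tool(yw,t,0),C),solve([.481,-.378,.1],tool(yw,t,0),C))
for yw in (131,-49): print(yw,solve([.425,.367,.08],tool(yw,40,41),C),solve([.425,.367,.2],tool(yw,40,41),C))
E
```

```text
t 36.1 pos [447.1 333.7 240.9] yawY 126.4 z [ 0.524  0.386 -0.759] q [ 0.48 -0.69  2.3   0.13  0.83 -1.78] F [ 0.6  0.4 -0.1] M [-0.12  0.27 -0.06] op 93.1
[[-0. -1. -0.]
 [ 1. -0.  0.]
 [-0. -0.  1.]]
(array([ 0.49, -0.7 ,  2.31,  0.13,  0.84, -1.77]), np.float64(0.0))
A (array([-0.46,  1.  ,  0.97, -0.13,  2.03, -1.73]), np.float64(0.0))
90 -50 (array([-0.52,  1.17,  0.68, -0.44,  2.05, -2.13]), np.float64(0.0)) (array([-0.52,  1.06,  0.7 , -0.46,  2.13, -2.18]), np.float64(0.0))
90 -45 (array([-0.53,  1.07,  0.8 , -0.39,  1.96, -2.12]), np.float64(0.0)) (array([-0.53,  0.97,  0.8 , -0.41,  2.05, -2.16]), np.float64(0.0))
90 -40 (array([-0.54,  0.98,  0.91, -0.35,  1.86, -2.11]), np.float64(0.0)) (array([-0.54,  0.88,  0.9 , -0.37,  1.96, -2.15]), np.float64(0.0))
-90 -50 (array([-0.52,  1.17,  0.68, -0.44,  2.05,  1.01]), np.float64(0.0)) (array([-0.52,  1.06,  0.7 , -0.46,  2.13,  0.96]), np.float64(0.0))
-90 -45 (array([-0.53,  1.07,  0.8 , -0.39,  1.96,  1.02]), np.float64(0.0)) (array([-0.53,  0.97,  0.8 , -0.41,  2.05,  0.98]), np.float64(0.0))
-90 -40 (array([-0.54,  0.98,  0.91, -0.35,  1.86,  1.03]), np.float64(0.0)) (array([-0.54,  0.88,  0.9 , -0.37,  1.96,  0.99]), np.float64(0.0))
131 (array([ 0.55, -0.43,  2.45,  0.25,  0.44, -1.92]), np.float64(0.0)) (array([ 0.55, -0.65,  2.35,  0.15,  0.75, -1.81]), np.float64(0.0))
-49 (array([ 0.55, -0.43,  2.45,  0.25,  0.44,  1.22]), np.float64(0.0)) (array([ 0.55, -0.65,  2.35,  0.15,  0.75,  1.33]), np.float64(0.0))
```

Call:
servo_tool(plan=[[[-1, 0, -40, 0, -0.0715, 0.0955, 0], [-1, 0, -40, 0, -0.0715, 0.0955, 0], [-1, 0, -40, 0, -0.0715, 0.0955, 0], [-1, 0, -40, 0, -0.0715, 0.0955, 0], [-1, 0, -40, 0, -0.0715, 0.0955, 0], [-1, 0, -40, 0, -0.0715, 0.0955, 0], [-1, 0, -40, 0, 0, 0, -0.107], [-1, 0, -40, 0, 0, 0, -0.107], [-1, 0, -40, 0, 0, 0, -0.107], [-1, 0, -40, 0, 0, 0, -0.107], [-1, 0, -40, 0, 0, 0, -0.107], [-1, 0, -40, 0, 0, 0, -0.107]]])

```text
t: 37.3
tool_pos: [0.4442, -0.1485, 0.2332]
orientation: [-0.015, -3.124, 0.004]
force: [1.0, 0.2, -0.3]
opening: 0.0929
```

Call:
servo_tool(plan=[[[-1, 5, -40, 0, 0, 0, 0], [-1, 6, -40, 0, 0, 0.132, 0], [-1, 6, -40, 0, 0, 0.132, 0], [-1, 6, -40, 0, 0, 0.132, 0], [-1, 5, -40, 0, 0, 0.132, 0], [-1, 5, -32, 0, 0, 0.132, 0], [-1, 0, 0, -30, 0, 0.132, 0], [-1, 0, 0, -40, 0, 0.132, 0], [-1, 0, 0, 0, 0, 0, 0], [-1, 0, 0, 0, 0, 0, 0]]])

```text
t: 38.3
tool_pos: [0.4734, -0.3642, 0.1563]
orientation: [0.005, -2.233, -0.003]
force: [-0.3, -0.1, 1.3]
opening: 0.0926
```

Run:
```python
from look import *
st(); i,im=snap("wrist","w16.png"); spares(i,im)
i,im=snap("top","t16.png"); spares(i,im)
```

```text
t 38.3 pos [ 473.4 -364.2  156.3] yawY 90.1 z [-0.788  0.    -0.615] q [-0.51  0.97  0.75 -0.49  2.2  -2.21] F [-0.3 -0.1  1.3] M [-0.02 -0.31 -0.01] op 92.6
px [468. 341.] c [ 460.7 -377.7] size [ 65.  107.9] ang 0.5 hole [ 477.10858836 -380.97250661]
```

Call:
servo_tool(plan=[[[-1, 6.5, -13, -30, 0, 0, 0], [-1, 0, 0, -40, 0, 0, 0], [-1, 0, 0, -35, 0, 0, 0], [-1, 0, 0, -18, 0, 0, 0], [-1, 0, 0, -8, 0, 0, 0], [-1, 0, 0, 0, 0, 0, 0], [-1, 0, 0, 0, 0, 0, 0]]])

```text
t: 39.1
tool_pos: [0.4847, -0.3803, 0.0392]
orientation: [-0.003, -2.253, 0.011]
force: [0.7, -0.9, -0.2]
opening: 0.0935
```

```bash
python3 -c "
from h import *
st()"
```

```text
t 39.1 pos [ 484.7 -380.3   39.2] yawY 90.1 z [-0.776 -0.007 -0.631] q [-0.52  1.14  0.69 -0.46  2.08 -2.15] F [ 0.7 -0.9 -0.2] M [ 0.12 -0.27 -0.06] op 93.5
```

Call:
servo_tool(plan=[[[-1, 0, 0, 0, 0, 0, 0], [-1, 0, 0, 0, 0, 0, 0], [-1, 0, 0, 0, 0, 0, 0]]])

```text
t: 39.4
tool_pos: [0.4832, -0.3794, 0.0355]
orientation: [-0.002, -2.248, 0.008]
force: [0.1, 0.2, 0.2]
opening: 0.0932
```

```bash
python3 -c "
from h import *
st()"
```

```text
t 39.4 pos [ 483.2 -379.4   35.5] yawY 90.1 z [-0.779 -0.005 -0.627] q [-0.52  1.15  0.69 -0.46  2.08 -2.15] F [0.1 0.2 0.2] M [ 0.02 -0.31 -0.04] op 93.2
```

Call:
servo_tool(plan=[[[-1, -1, 1, -6, 0, 0, 0], [-1, 0, 0, -4, 0, 0, 0], [-1, 0, 0, 0, 0, 0, 0], [-1, 0, 0, 0, 0, 0, 0], [-1, 0, 0, 0, 0, 0, 0]]])

```text
t: 39.9
tool_pos: [0.482, -0.3783, 0.0251]
orientation: [-0.002, -2.248, 0.008]
force: [1.2, -0.5, -0.1]
opening: 0.0929
```

```bash
python3 -c "
from h import *
st()"
```

```text
t 39.9 pos [ 482.  -378.3   25.1] yawY 90.1 z [-0.779 -0.005 -0.626] q [-0.52  1.16  0.69 -0.46  2.07 -2.14] F [ 1.2 -0.5 -0.1] M [ 0.04 -0.34  0.02] op 92.9
```

Call:
servo_tool(plan=[[[-1, -1, 1, -6, 0, 0, 0], [-1, 0, 0, -4, 0, 0, 0], [-1, 0, 0, 0, 0, 0, 0], [-1, 0, 0, 0, 0, 0, 0], [1, 0, 0, 0, 0, 0, 0], [1, 0, 0, 0, 0, 0, 0], [1, 0, 0, 0, 0, 0, 0], [1, 0, 0, 0, 0, 0, 0], [1, 0, 0, 0, 0, 0, 0], [1, 0, 0, 0, 0, 0, 0], [1, 0, 0, 0, 0, 0, 0], [1, 0, 0, 0, 0, 0, 0]]], force=50)

```text
t: 41.1
tool_pos: [0.481, -0.3773, 0.0152]
orientation: [-0.002, -2.248, 0.008]
force: [-0.1, 0.6, 0.8]
opening: 0.0633
```

```bash
python3 -c "
from h import *
st()"
```

```text
t 41.1 pos [ 481.  -377.3   15.2] yawY 90.1 z [-0.779 -0.005 -0.627] q [-0.52  1.17  0.69 -0.46  2.06 -2.13] F [-0.1  0.6  0.8] M [ 0.1  -0.29 -0.04] op 63.3
```

Call:
servo_tool(plan=[[[1, 0, 0, 5, 0, 0, 0], [1, 0, 0, 15, 0, 0, 0], [1, 0, 0, 35, 0, 0, 0], [1, 0, 0, 45, 0, 0, 0], [1, 0, 0, 45, 0, 0, 0], [1, 0, 0, 45, 0, 0, 0], [1, 0, 0, 20, 0, 0, 0], [1, 0, 0, 0, 0, 0, 0]]])

```text
t: 41.9
tool_pos: [0.4823, -0.378, 0.2299]
orientation: [-0.004, -2.255, 0.013]
force: [-0.4, 0.6, -1.0]
opening: 0.0636
```

```bash
python3 -c "
from h import *
st()"
```

```text
t 41.9 pos [ 482.3 -378.   229.9] yawY 90.1 z [-0.775 -0.008 -0.632] q [-0.52  0.95  0.64 -0.54  2.29 -2.29] F [-0.4  0.6 -1. ] M [ 0.01 -0.53  0.01] op 63.6
```

Call:
servo_tool(plan=[[[1, 2, 46, 0, 0, 0, 0.0445], [1, 2, 46, 0, 0, 0, 0.0445], [1, 2, 46, 0, 0, 0, 0.0445], [1, 2, 46, 0, 0, 0, 0.0445], [1, 2, 46, 0, 0, 0, 0.0445], [1, 2, 46, 0, 0, 0, 0.0445], [1, -2, 46, 0, 0, 0, 0.0445], [1, -2, 46, 0, 0, 0, 0.0445], [1, -4, 46, 0, 0, 0, 0.0445], [1, -6, 46, 0, 0, 0, 0.0445], [1, -8, 46, 0, 0, 0, 0.0445], [1, -8, 46, 0, 0, 0, 0.0445]]])

```text
t: 43.1
tool_pos: [0.4615, 0.1763, 0.2225]
orientation: [0.597, -2.18, 0.295]
force: [0.6, 0.1, -0.0]
opening: 0.0635
```

Call:
servo_tool(plan=[[[1, -10, 46, 0, 0, 0, 0.0445], [1, -10, 46, 0, 0, 0, 0.0445], [1, -10, 46, 0, 0, 0, 0.0445], [1, -10, 46, 0, 0, 0, 0.0445], [1, 0, 9, 0, 0, 0, 0], [1, 0, 0, 0, 0, 0, 0], [1, 0, 0, 0, 0, 0, 0]]])

```text
t: 43.8
tool_pos: [0.4228, 0.367, 0.223]
orientation: [0.791, -2.132, 0.389]
force: [-0.4, -0.1, -0.5]
opening: 0.0637
```

```bash
python3 -c "
from h import *
st()"
```

```text
t 43.8 pos [422.8 367.  223. ] yawY 130.9 z [-0.588 -0.514 -0.624] q [ 0.66  0.93  0.69 -0.07  2.42 -1.66] F [-0.4 -0.1 -0.5] M [ 0.42 -0.35 -0.01] op 63.7
```

Call:
servo_tool(plan=[[[1, 0, 0, 0, 0.0935, -0.108, 0], [1, 0, 0, 0, 0.0935, -0.108, 0], [1, 0, 0, 0, 0.0935, -0.108, 0], [1, 0, 0, 0, 0.0935, -0.108, 0], [1, 0, 0, 0, 0.0935, -0.108, 0], [1, 0, 0, 0, 0.0935, -0.108, 0], [1, 0, 0, 0, 0.0935, -0.108, 0], [1, 0, 0, 0, 0.0935, -0.108, 0], [1, 0, 0, 0, 0.0935, -0.108, 0], [1, 0, 0, 0, 0.0935, -0.108, 0], [1, 0, 0, 0, 0.0935, -0.108, 0], [1, 0, 0, 0, 0, 0, 0]]])

```text
t: 45.0
tool_pos: [0.4179, 0.3622, 0.214]
orientation: [-0.861, 2.346, 0.3]
force: [-1.2, 0.3, -2.8]
opening: 0.0637
```

Call:
servo_tool(plan=[[[1, 0, 0, 0, 0, 0, 0], [1, 0, 0, 0, 0, 0, 0]]])

```text
t: 45.2
tool_pos: [0.4253, 0.3682, 0.2288]
orientation: [-0.86, 2.333, 0.303]
force: [0.2, 0.7, -1.2]
opening: 0.0637
```

```bash
python3 -c "
from h import *
st()"
```

```text
t 45.2 pos [425.3 368.2 228.8] yawY 130.4 z [ 0.479  0.407 -0.778] q [ 0.56 -0.64  2.28  0.12  0.83 -1.76] F [ 0.2  0.7 -1.2] M [-0.17  0.33 -0.  ] op 63.7
```

Call:
servo_tool(plan=[[[1, 0, 0, -35, 0, 0, 0], [1, 0, 0, -40, 0, 0, 0], [1, 0, 0, -35, 0, 0, 0], [1, 0, 0, -18, 0, 0, 0], [1, 0, 0, -8, 0, 0, 0], [1, 0, 0, 0, 0, 0, 0], [1, 0, 0, 0, 0, 0, 0], [1, 0, 0, 0, 0, 0, 0]]])

```text
t: 46.0
tool_pos: [0.4246, 0.3687, 0.0917]
orientation: [-0.861, 2.332, 0.304]
force: [-0.1, 0.1, -0.4]
opening: 0.0638
```

Call:
servo_tool(plan=[[[1, 0, 0, -3, 0, 0, 0], [1, 0, 0, -2, 0, 0, 0], [1, 0, 0, 0, 0, 0, 0], [1, 0, 0, 0, 0, 0, 0]]], force=15)

```text
t: 46.4
tool_pos: [0.4229, 0.3677, 0.0841]
orientation: [-0.862, 2.335, 0.304]
force: [0.3, -0.2, -1.3]
opening: 0.0639
```

```bash
python3 -c "
from h import *
st()"
```

```text
t 46.4 pos [422.9 367.7  84.1] yawY 130.5 z [ 0.477  0.407 -0.779] q [ 0.57 -0.42  2.42  0.19  0.48 -1.85] F [ 0.3 -0.2 -1.3] M [-0.18  0.4  -0.01] op 63.9
```

Call:
servo_tool(plan=[[[1, 0, 0, -2, 0, 0, 0], [1, 0, 0, -1, 0, 0, 0], [1, 0, 0, 0, 0, 0, 0]]])

```text
t: 46.7
tool_pos: [0.4228, 0.3676, 0.0808]
orientation: [-0.862, 2.335, 0.304]
force: [-0.6, 0.6, -0.4]
opening: 0.0638
```

Call:
servo_tool(plan=[[[1, 0, 0, -1, 0, 0, 0], [1, 0, 0, -1, 0, 0, 0], [1, 0, 0, 0, 0, 0, 0]]])

```text
t: 47.0
tool_pos: [0.4238, 0.3681, 0.0802]
orientation: [-0.861, 2.333, 0.304]
force: [0.1, -2.2, 4.3]
opening: 0.0639
```

Call:
servo_tool(plan=[[[1, 0, 0, -1, 0, 0, 0], [1, 0, 0, 0, 0, 0, 0]]])

```text
t: 47.2
tool_pos: [0.4244, 0.3684, 0.08]
orientation: [-0.861, 2.331, 0.304]
force: [-1.1, -3.5, 8.2]
opening: 0.0636
```

Call:
servo_tool(plan=[[[1, 0, 0, 1.5, 0, 0, 0], [1, 0, 0, 0, 0, 0, 0], [-0.45, 0, 0, 0, 0, 0, 0], [-0.6, 0, 0, 0, 0, 0, 0], [-0.6, 0, 0, 0, 0, 0, 0], [-0.6, -5, -4, 8, 0, 0, 0], [-0.6, -9, -8, 15, 0, 0, 0], [-0.6, -9, -8, 15, 0, 0, 0], [-1, -9, -8, 30, 0, 0, 0], [-1, 0, 0, 45, 0, 0, 0], [-1, 0, 0, 45, 0, 0, 0], [-1, 0, 0, 0, 0, 0, 0]]])

```text
t: 48.4
tool_pos: [0.3937, 0.3414, 0.2475]
orientation: [-0.858, 2.322, 0.306]
force: [0.8, 0.3, 0.5]
opening: 0.0924
```

Call:
servo_tool(plan=[[[-1, 10, -40, 0, -0.08, 0.09, 0], [-1, 10, -40, 0, -0.08, 0.09, 0], [-1, 10, -40, 0, -0.08, 0.09, 0], [-1, 10, -40, 0, -0.08, 0.09, 0], [-1, 0, -40, 0, -0.08, 0.09, 0], [-1, 0, -40, 0, 0, 0, 0], [-1, 0, -40, 0, 0, 0, 0], [-1, 0, -40, 0, 0, 0, 0], [-1, 0, -40, 0, 0, 0, 0], [-1, 0, -40, 0, 0, 0, 0], [-1, 0, 0, 0, 0, 0, 0]]])

```text
t: 49.5
tool_pos: [0.4306, -0.0642, 0.2368]
orientation: [-1.061, 2.879, 0.023]
force: [-0.1, 0.5, -0.3]
opening: 0.093
```

Run:
```python
from look import *
st(); i,o=wood('s20.png',400,560,170,300); a=cv2.imread("pics/s20.png")
def P3(c,az,z0=.003):
    a=np.radians(az); P=np.array([*c,0]); r=np.array([np.cos(a),np.sin(a),0]); y=np.array([-np.sin(a),np.cos(a),0])
    return lambda cam:[proj(cam,P+k*.009*r+b*.032*y+[0,0,z]).round(0).tolist() for z in (z0,z0+.11) for k,b in ((1,-1),(1,1),(-1,-1),(-1,1))]
j,b=snap("top","t20.png")
for c,az in (((.563,.314),29),((.486,.365),36.5),((.429,.372),40.5)):
    f=P3(c,az)
    for cam,im,n in ((i,a,"scene"),(j,b,"top")):
        q=np.array(f(cam)); V=cv2.cvtColor(im,cv2.COLOR_BGR2HSV)[:,:,2]
        print(n,"pred base",q[:4].mean(0),"top",q[4:].mean(0))
        m=(q[:4].mean(0)+q[4:].mean(0))/2; u=int(m[0]); v0=int(m[1]); print("  col",u,"from",v0-30,V[v0-30:v0+32:2,u].tolist())
H,S,V=cv2.split(cv2.cvtColor(b,cv2.COLOR_BGR2HSV)); m=np.zeros_like(H); m[200:260,270:390]=(V<60)[200:260,270:390]
print("bar handle",rects(j,cv2.morphologyEx(m,cv2.MORPH_OPEN,np.ones((3,3))),.026,200,3000))
spares(j,b)
```

```text
t 49.5 pos [430.6 -64.2 236.8] yawY 130.4 z [ 0.064  0.04  -0.997] q [-0.31 -0.4   1.96  0.06  1.53 -2.59] F [-0.1  0.5 -0.3] M [ 0.06  0.07 -0.01] op 93.0
scene pred base [471. 267.] top [481.   235.25]
  col 476 from 221 [34, 33, 32, 31, 43, 184, 89, 75, 150, 162, 74, 73, 77, 78, 76, 75, 46, 19, 19, 27, 72, 74, 75, 27, 22, 22, 20, 21, 24, 24, 27]
top pred base [177.  277.5] top [166.  268.5]
  col 171 from 243 [32, 32, 26, 41, 124, 119, 42, 32, 30, 33, 30, 39, 106, 151, 145, 139, 74, 62, 61, 56, 58, 63, 44, 30, 32, 33, 30, 31, 29, 28, 29]
scene pred base [495.5  248.75] top [507.   216.75]
  col 501 from 202 [185, 161, 69, 71, 74, 73, 169, 184, 187, 118, 74, 72, 73, 39, 16, 19, 63, 73, 75, 75, 74, 74, 64, 28, 21, 20, 19, 21, 22, 26, 28]
top pred base [152. 308.] top [139.  301.5]
  col 145 from 274 [34, 32, 31, 33, 33, 32, 29, 32, 33, 31, 68, 144, 151, 151, 149, 111, 61, 31, 38, 60, 57, 69, 111, 147, 152, 134, 70, 59, 36, 52, 64]
scene pred base [500.75 233.  ] top [511.75 201.  ]
  col 506 from 187 [164, 172, 166, 166, 156, 160, 185, 185, 185, 87, 73, 71, 67, 180, 181, 184, 94, 73, 73, 39, 20, 17, 26, 68, 66, 69, 66, 72, 69, 73, 54]
top pred base [146.25 332.  ] top [132.25 327.25]
  col 139 from 299 [130, 151, 151, 149, 134, 71, 63, 64, 63, 57, 99, 148, 152, 150, 149, 112, 62, 33, 32, 56, 59, 58, 36, 31, 31, 33, 33, 33, 33, 32, 70]
bar handle [(array([350., 231.]), array([698.5, -92.3]), array([32. , 95.3]), 89.8)]
```

Call:
servo_tool(plan=[[[-1, 0, -30, 0, 0, 0, -0.1], [-1, 0, 0, 0, 0, 0, -0.1], [-1, 0, 0, 0, 0, 0, -0.1], [-1, 0, 0, 0, 0, 0, 0], [-1, 0, 0, 0, 0, 0, 0], [-1, 0, 0, 0, 0, 0, 0]]])

```text
t: 50.2
tool_pos: [0.4311, -0.0894, 0.2375]
orientation: [-0.631, 3.0, 0.008]
force: [-0.1, -0.0, 0.3]
opening: 0.0929
```

Run:
```python
from look import *
st(); i,a=snap("scene","s21.png"); p=cv2.imread("pics/s20.png")
print("scene diff over mat:",np.abs(a[190:300,430:530].astype(int)-p[190:300,430:530]).mean(), "max",cv2.blur(np.abs(a[190:300,430:530].astype(int)-p[190:300,430:530]).max(2).astype(np.uint8),(3,3)).max())
j,b=snap("top","t21.png"); H,S,V=cv2.split(cv2.cvtColor(b,cv2.COLOR_BGR2HSV)); m=np.zeros_like(H); m[200:260,270:390]=(V<60)[200:260,270:390]
print("bar",rects(j,cv2.morphologyEx(m,cv2.MORPH_OPEN,np.ones((3,3))),.026,200,3000))
t=np.zeros_like(H); t[240:370,120:215]=((V>130)&(H>15))[240:370,120:215]; 
for r in rects(j,t,.113,40,600): print("top faces",r)
job.close_job()
```

```text
t 50.2 pos [431.1 -89.4 237.5] yawY 113.7 z [ 0.074  0.021 -0.997] q [-0.36 -0.39  1.95  0.05  1.52 -2.35] F [-0.1 -0.   0.3] M [ 0.02  0.01 -0.02] op 92.9
scene diff over mat: 1.246909090909091 max 14
bar [(array([350., 231.]), array([698.3, -92.6]), array([31.7, 94.7]), 89.5)]
top faces (array([145., 366.]), array([353.6, 330.7]), array([ 23.4, 117.7]), -86.3)
top faces (array([133., 329.]), array([427.4, 371.1]), array([20.2, 65.6]), -48.7)
top faces (array([136., 302.]), array([481.8, 367.6]), array([31.4, 72.7]), -70.5)
top faces (array([132., 272.]), array([549.7, 389.4]), array([38.4, 53.9]), -86.3)
top faces (array([168., 271.]), array([558.1, 308.8]), array([15.2, 57.8]), -61.1)
the job is handed in; nothing more can be done
```

The change-over is done and handed in at about 50 s of the 210 s allowed.

- **Pry and bar:** I levered plate0 out with the larger bar and confirmed in the wrist picture that it stood propped on its noses. The bar is back on the cork pad, lengthwise. The last check put its handle centre at (698, −93) mm and its axis at 89.5°, against about 89° for the pad.
- **Plates:** Plate0 and both spares stand on their short ends on the mat. There were only two spares on the bench, and a last search of the top view found no plate still lying there. The arm was over part of that bench.
- **Last checks:** Two scene pictures 0.7 s apart showed no movement on the mat. The top view showed three top faces near (558, 309), (482, 368) and (427, 371) mm, close to the predicted positions.
- **What disagreed:**
  - Just after release, plate0's base read about 15 mm off its predicted place. That picture caught it still rocking, and it read steady in every later one.
  - The top-view outline of the middle plate came out larger than it should (31 × 73 mm instead of 18 × 64 mm) and at an odd angle. I put that down to the colour mask merging with what lies beside it. The scene picture had shown that plate's base where expected.
- **Not checked:** I took no last measurement of the glue jar, battery or offcut; I never worked near them.

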